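# Layer a soap bar on the indexing turntable and hold its plunger back

### The arm

A 6-joint arm with a two-finger parallel gripper is mounted at the origin on the work surface. World frame = base frame: x ahead of the robot, y to its left, z up, the work surface at z = 0. Lengths are in m, angles in rad, forces in N, time in s.
With the tool pointing down it reaches from about 0.375 to 0.9 m from the base axis. Payload 3.1 kg.
Tool frame: the origin (TCP) lies on the centre line of the jaws, within the pads' length; the fingertips stand 25 mm ahead of it and the grasp point (between the pads) lies 6 mm ahead of it (robot.nose_length is the y of the fingertips in the tool frame, in m); y points along the fingers, z is the direction in which the jaws open and shut, and the axes are right-handed (so a half turn about y gives the same grasp; the last joint's range is limited). The gripper opens to 87 mm and grips with 3 to 60 N. Pads are 19 mm wide; open, the fingers measure 117 mm over their backs; the gripper's body (75 mm by 190 mm) begins 51 mm behind the grasp point.
Start: joints at [0.941, 0.527, 1.433, -0, 1.181, -0.178], TCP at [0.273, 0.562, 0.248] pointing down, gripper open.
Joint ranges: [-3.08, 3.08], [-0.75, 2.2], [0.22, 2.44], [-1.43, 4.57], [0, 2.65], [-2.85, 2.85]. Speed limits (rad/s): [2.79, 2.79, 3.14, 3.14, 3.14, 3.14].

### API

Orientations are given as a unit quaternion [x, y, z, w].
In Python, from rig import robot, eyes, ticket gives the robot as it stands.
- The arm moves only by the tool play_rows, never from a script. Its argument "series" is a list of rows, each a list of 7 numbers: the opening, from 0 (shut) to 1 (fully open), then the shift along the tool's x, y, z scaled (see below), then the turn, a rotation vector about the tool's x, y, z scaled (see below). In form: [[claw, dx, dy, dz, ax, ay, az], ...]. A call has 1 to 12 rows; each row shifts and turns the commanded pose from where the row before left it, along the tool's axes as they then stand; what a row does not reach is not made up. The controller multiplies each number of a shift by 100 mm and each number of a turn by 180 degrees. A row lasts 1/12 s, in which the tool goes at most 41.7 mm and 7.16 degrees, less where a joint would pass 70% of its speed; a pose out of reach is approached as far as the arm can. A call with a number of a shift or a turn outside -1 to 1 is refused whole. A call with a gripper value outside its range is refused whole. The fingers move at their own pace and stop on an object; "grip_force" is the grip in N (left out, the last holds). Time passes only in rows, so rows that do not move let the fingers close. It gives the time, the measured TCP pose, the force and the opening at its end, in the units of the state.
- robot.get_obs(): the state, without advancing time (a new reading comes with each control period).
- eyes.camera(name): name is "scene" or "top" or "wrist"; returns the picture (400x640x3 uint8, red, green, blue); there is no depth.
- eyes.camera_params(name): a dict with "K" (3x3 intrinsics, pixels), "rvec" (rotation vector, rad) and "tvec" (3), from world to camera coordinates, as OpenCV has them. Camera axes: x right, y down, z forward; pixel columns grow to the right and rows downward; lengths in m; the calibration is good to about 2 mm. The wrist camera is an equidistant fisheye: a pixel r from the principal point sees the ray r / f radians off the axis. A picture is of the moment at which its call begins: read the wrist's pose just before it. camera_params takes no time and is no camera call; for the wrist camera it gives the pose at the moment of the call.
- ticket.hand_in(): hands the job in, once; it reports no verdict.
The state is a dict: "time": time; "q": joint angles; "joint_velocities": joint speeds; "joint_torque": joint torques, N m; "position": TCP position; "tool_rot": TCP orientation; "ft_force": force on the tool from outside, world axes, zero at the start; "moment": the same for the moment, N m; "grip_width": finger opening in m.
Only numpy, scipy, OpenCV 4.12 (cv2) and the standard library are available. Lean on these libraries where they do the work, as an engineer would, in place of code of your own. Each camera call takes 0.05 s, during which the arm holds its last target.

### The job

Build the layered soap bar in the ring on the turntable's plate: set down (do not drop) the cream disc, then the green one on it, then the coral one on top, all centred on the ring. Then pull the turntable's sprung index plunger fully up by its blue knob and finish while still holding it there, so that I can turn the table. Leave the white bottle, the white jar and the amber vial where they stand.

Things in the scene. Friction and masses are not known exactly. Their poses are not given: they have to be found in the camera images.
- cream_disc: Cream-coloured soap disc (bottom layer): flat cylinder, 56 mm diameter, 18 mm thick, about 45 g, lying flat loose on the table at the start. Origin: centre of its underside, z up through the disc.
- green_disc: Green soap disc (middle layer): flat cylinder, 56 mm diameter, 18 mm thick, about 45 g, lying flat loose on the table at the start. Origin: centre of its underside, z up through the disc.
- coral_disc: Coral-red soap disc (top layer): flat cylinder, 56 mm diameter, 18 mm thick, about 45 g, lying flat loose on the table at the start. Origin: centre of its underside, z up through the disc.
- station: Turntable unit bolted to the table: grey base board, x -80 to 80 mm, y -83 to 187 mm, 18 mm thick; round aluminium plate 130 mm across (top at 30 mm), still during this job; steel ear with the seat hole; over it a grey bracket 34 mm wide, top at 70 mm, from its post at the +y end. Origin: on the table under the plate centre; plunger 115 mm from it along +y; z up.
- plate_centre (a point): Centre of the aluminium plate's top face, 30 mm above the table, in the middle of a thin black ring mark 68 mm across; the stack belongs here. Axes as the unit's.
- seat_hole (a point): Mouth of the 12 mm seat hole in the ear, 29.5 mm above the table, straight below the knob; the steel pin (10 mm diameter) sits 8 mm deep in it at the start.
- knob (a point): Blue knob of the index plunger: upright cylinder, 26 mm diameter, 26 mm tall, this point at its middle (99 mm above the table at the start; moves with the plunger). Below it a steel sleeve, 20 mm diameter, from 70 to 84 mm above the table. Gripped from above on its sides; it pulls straight up.
- plunger (a joint): Lift of the plunger, m: 0 = spring-seated in the hole, 0.014 = fully up against its stop; the pin leaves the hole at 0.008. The spring and weight need about 6 N to start and about 12 N at the stop; a grip gives a millimetre or three under this load, so keep pulling until it stops; let go, it snaps back to 0.
- bottle: White bottle with white cap, 52 mm diameter, 130 mm tall, loose; leave it. Origin: centre of its underside.
- jar: Low white jar with lid, 66 mm diameter, 55 mm tall, loose; leave it. Origin: centre of its underside.
- vial: Small amber vial with black cap, 30 mm diameter, 60 mm tall, loose; leave it. Origin: centre of its underside.
Things that resemble listed ones, but are neither listed nor needed, are in the scene too. Leave any purple look-alike of the green_disc alone.

How it is judged:
By the outcome, as a careful person would: the job done as asked, in the order asked, and still so for the second after the job is handed in, while the arm keeps its last pose, push and grip.
It also fails if it takes over 72 s, if anything falls off the work surface, if the arm or the gripper's body presses on something with over 40 N, if the wrist force passes 120 N, or if a joint passes its speed limit or range.

## Working session

There is one attempt and no reset: what is moved stays moved. The work goes in short steps, Python scripts to look and compute and a tool call to move; the robot and the scene stay as the last step left them, time stands still between calls to the robot, and variables do not carry over. Pictures are saved under pics/ and viewed, and the job is handed in when it is done.

Besides the shell and the picture viewer there is one more tool, called after ">>>" as name(argument=value, ...) on one line, values as JSON. play_rows: Moves the arm, as the interface text tells. Its arguments: {"type":"object","properties":{"series":{"type":"array","items":{"type":"array","items":{"type":"number"}}},"grip_force":{"type":"number"}},"required":["series"]}

```bash
mkdir -p pics; ls
python3 - <<'E'
from rig import robot, eyes, ticket
import cv2
o=robot.get_obs(); print(o)
for n in ("scene","top","wrist"):
    p=eyes.camera_params(n); print(n,p)
    cv2.imwrite(f"pics/{n}0.png",eyes.camera(n)[:,:,::-1])
E
```

```text
pics
{'time': 0.0, 'q': array([ 9.40505818e-01,  5.28477277e-01,  1.43388994e+00, -1.90667321e-05,
        1.18137557e+00, -1.78526228e-01]), 'joint_velocities': array([-6.21367803e-04,  1.00385903e-03, -3.60821971e-04, -7.58128614e-04,
       -1.63799677e-05, -2.27795204e-03]), 'joint_torque': array([-1.60091059e-05, -4.40025187e+01, -1.76596588e+01,  6.34339848e-02,
        5.80392906e-02, -1.50020733e-04]), 'position': array([0.27243784, 0.561753  , 0.24656867]), 'tool_rot': array([ 0.68984558, -0.1586588 ,  0.15807203, -0.68844295]), 'ft_force': array([-0.48207737, -0.07845918,  0.02897761]), 'moment': array([-0.03110031,  0.01196003, -0.0643898 ]), 'grip_width': 0.08691278501926193}
scene {'K': array([[421.85960193,   0.        , 309.07820869],
       [  0.        , 421.85960193, 196.02584659],
       [  0.        ,   0.        ,   1.        ]]), 'rvec': array([ 1.7039225 ,  1.90893367, -0.71560699]), 'tvec': array([ 0.11242652, -0.37300788,  1.37633872])}
top {'K': array([[460.60204874,   0.        , 320.34859043],
       [  0.        , 460.60204874, 197.53247714],
       [  0.        ,   0.        ,   1.        ]]), 'rvec': array([ 2.1241362 , -2.18250088,  0.09663575]), 'tvec': array([-0.03759331,  0.58934806,  1.0102493 ])}
wrist {'K': array([[309.70691629,   0.        , 322.64952418],
       [  0.        , 309.70691629, 197.96724417],
       [  0.        ,   0.        ,   1.        ]]), 'rvec': array([-2.43814405, -1.52576708, -0.22914123]), 'tvec': array([-0.62439375, -0.03453446,  0.39143261])}
```

View pics/scene0.png

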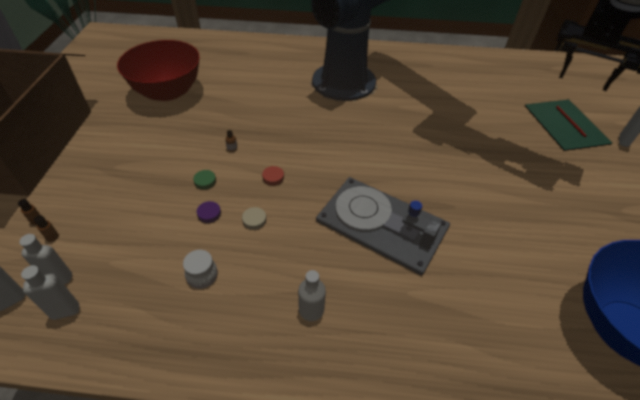

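View pics/top0.png

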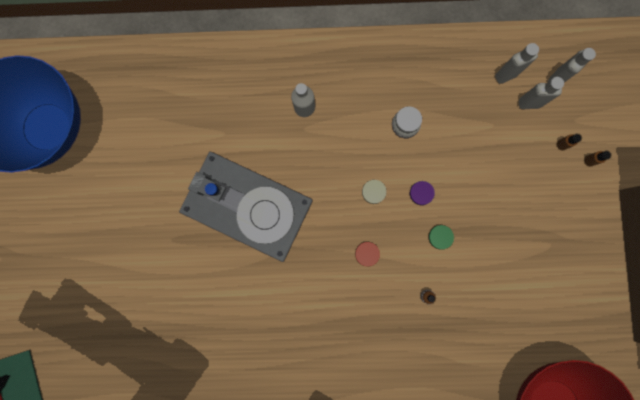

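View pics/wrist0.png

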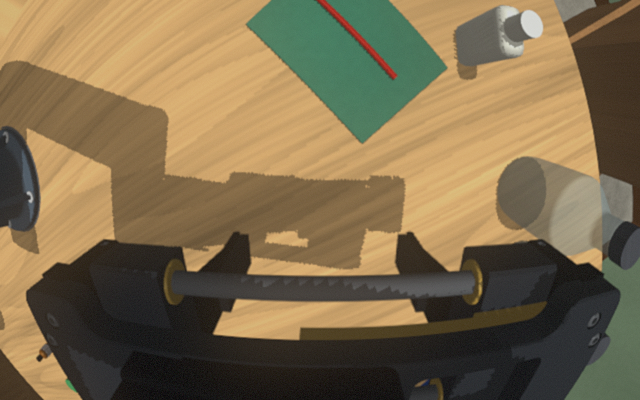

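Candidates in the top view are cream (374,192), green (441,237), coral (368,254) and the purple look-alike (422,193). The bottle is at (303,98), the jar at (407,121), the vial at (429,296) and the knob at (211,188). I'll measure them next and check a close crop.

```bash
cat > h.py <<'E'
import numpy as np, cv2
from scipy.optimize import least_squares
from scipy.spatial.transform import Rotation as R
def proj(P,X,fish=False):
    X=np.asarray(X,float).reshape(-1,3)
    if fish:
        Xc=X@cv2.Rodrigues(P["rvec"])[0].T+P["tvec"]
        r=np.linalg.norm(Xc[:,:2],axis=1); th=np.arctan2(r,Xc[:,2])
        n=Xc[:,:2]/np.maximum(r,1e-12)[:,None]*th[:,None]
        return n*[P["K"][0,0],P["K"][1,1]]+P["K"][:2,2]
    return cv2.projectPoints(X,P["rvec"],P["tvec"],P["K"],None)[0].reshape(-1,2)
def ray(P,uv,z,fish=False):
    uv=np.asarray(uv,float).reshape(-1,2)
    d=(uv-P["K"][:2,2])/[P["K"][0,0],P["K"][1,1]]
    if fish:
        th=np.linalg.norm(d,axis=1); n=d/np.maximum(th,1e-12)[:,None]
        dc=np.c_[n*np.sin(th)[:,None],np.cos(th)]
    else: dc=np.c_[d,np.ones(len(d))]
    Rm=cv2.Rodrigues(P["rvec"])[0]; c=-Rm.T@P["tvec"]; dw=dc@Rm
    return c+dw*((z-c[2])/dw[:,2])[:,None]
a=np.linspace(0,2*np.pi,60,endpoint=False)
def hull(P,x,y,r,z0,z1,fish=False):
    pts=np.vstack([np.c_[x+r*np.cos(a),y+r*np.sin(a),np.full(60,z)] for z in (z0,z1)])
    return cv2.convexHull(proj(P,pts,fish).astype(np.float32))
def cen(h):
    m=cv2.moments(h); return np.array([m["m10"],m["m01"]])/m["m00"]
def fitcyl(P,mask,r,z0,z1,fish=False):
    m=cv2.moments(mask.astype(np.uint8),True); c=np.array([m["m10"],m["m01"]])/m["m00"]
    x0=ray(P,c,(z0+z1)/2,fish)[0,:2]
    s=least_squares(lambda v:cen(hull(P,*v,r,z0,z1,fish))-c,x0,x_scale=.01,diff_step=1e-3)
    return s.x,m["m00"],cv2.contourArea(hull(P,*s.x,r,z0,z1,fish)),c
def blob(img,lo,hi,near=None,rad=30):
    hsv=cv2.cvtColor(img,cv2.COLOR_RGB2HSV)
    m=cv2.inRange(hsv,lo,hi)
    n,l,st,c=cv2.connectedComponentsWithStats(m)
    best=None
    for i in range(1,n):
        if near is not None and np.hypot(*(c[i]-near))>rad: continue
        if best is None or st[i,4]>st[best,4]: best=i
    return l==best
E
python3 - <<'E'
import cv2,numpy as np
t=cv2.imread("pics/top0.png"); s=cv2.imread("pics/scene0.png")
cv2.imwrite("pics/ct.png",cv2.resize(t[140:320,170:470],None,fx=2.6,fy=2.6,interpolation=cv2.INTER_CUBIC))
cv2.imwrite("pics/cs.png",cv2.resize(s[120:290,180:460],None,fx=2.8,fy=2.8,interpolation=cv2.INTER_CUBIC))
h=cv2.cvtColor(t,cv2.COLOR_BGR2HSV)
for n,(u,v) in dict(cream=(374,192),green=(441,237),coral=(368,254),purple=(422,193),wood=(395,215),plate=(250,205),ring=(265,214),knob=(211,188),base=(290,245),jar=(407,118),bottle=(301,90),vial=(429,296)).items(): print(n,h[v,u],h[v-4:v+5,u-4:u+5].reshape(-1,3).min(0),h[v-4:v+5,u-4:u+5].reshape(-1,3).max(0))
E
```

```text
cream [ 31  38 148] [ 29  33 147] [ 32  40 149]
green [ 66 103 114] [ 65  98 112] [ 67 105 117]
coral [  5 129 146] [  5 127 144] [  6 134 146]
purple [139 145 102] [139 141  99] [140 149 103]
wood [ 16 111 143] [ 16 108 139] [ 17 114 146]
plate [ 60   2 148] [ 0  0 97] [ 60   5 149]
ring [120   2 149] [  0   0 146] [150   3 149]
knob [110 188 130] [110 104  64] [113 194 134]
base [20  9 81] [15  3 80] [ 90 112 139]
jar [  0   0 147] [  0   0 146] [150   3 149]
bottle [  0   0 147] [ 0  0 71] [120  18 147]
vial [170  32  24] [ 0  0 24] [170 175 106]
```

View pics/ct.png

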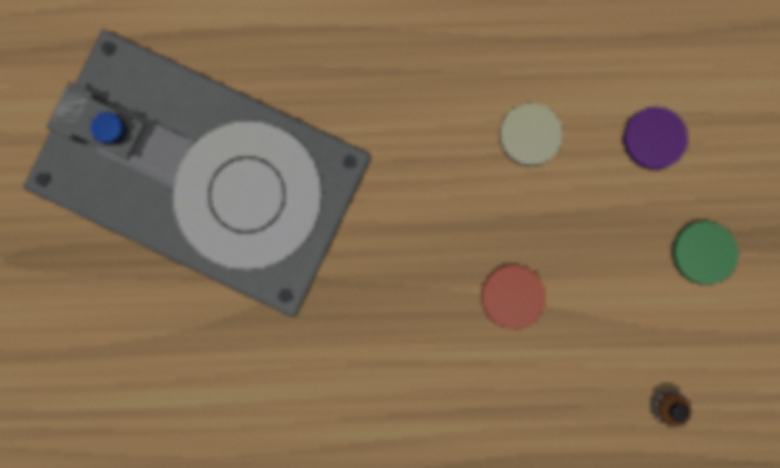

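View pics/cs.png

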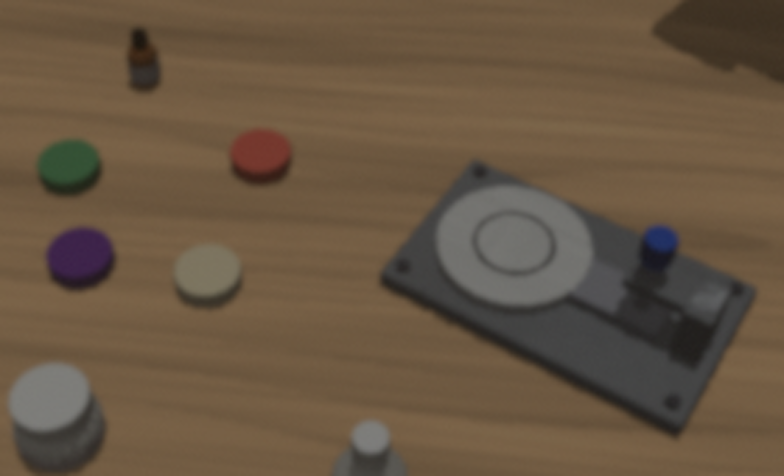

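The crop shows each disc clearly: cream at crop (531,134), green (705,252), coral (513,296), and purple, which I'll leave alone, at (655,138). The ring is at (247,195) and the knob at (107,127). Now measuring.

```bash
cat > m.py <<'E'
from h import *
from rig import eyes
import cv2,sys
C=dict(cream=((24,22,60),(40,75,190)),green=((55,70,40),(80,255,200)),coral=((0,120,60),(9,255,220)),purple=((128,90,30),(150,255,200)))
def run(tag,names=("cream","green","coral","purple")):
    for cam,near in (("top",dict(cream=(374,192),green=(441,237),coral=(368,254),purple=(422,193))),("scene",dict(cream=(254,217),green=(204,179),coral=(273,175),purple=(208,211)))):
        im=cv2.cvtColor(cv2.imread(f"pics/{cam}{tag}.png"),cv2.COLOR_BGR2RGB); P=eyes.camera_params(cam)
        for n in names:
            m=blob(im,*C[n],near=near[n],rad=15); x,A,B,c=fitcyl(P,m,.028,0,.018)
            print(cam,n,x.round(4),A,round(B),c.round(1))
if __name__=="__main__": 
    run("0")
    for cam,u in (("top",(264.8,214.8)),("scene",(363.5,206.5))):
        P=eyes.camera_params(cam); im=cv2.cvtColor(cv2.imread(f"pics/{cam}0.png"),cv2.COLOR_BGR2RGB)
        hsv=cv2.cvtColor(im,cv2.COLOR_RGB2HSV); 
        m=((hsv[...,1]<25)&(hsv[...,2]>118)).astype(np.uint8)
        n,l,st,c=cv2.connectedComponentsWithStats(m); lab=[i for i in range(1,n) if np.hypot(*(c[i]-u))<25]
        k=max(lab,key=lambda i:st[i,4]); mm=(l==k).astype(np.uint8)
        mm=cv2.morphologyEx(mm,cv2.MORPH_CLOSE,np.ones((9,9)))
        x,A,B,cc=fitcyl(P,mm,.065,.0299,.030); print(cam,"plate",x.round(4),A,round(B),cc.round(1))
        kn=blob(im,(105,100,40),(120,255,255),near=(211,188) if cam=="top" else (415,208),rad=15)
        x2,A,B,cc=fitcyl(P,kn,.013,.086,.112); print(cam,"knob",x2.round(4),A,round(B),cc.round(1), "dist",np.linalg.norm(x2-x),"ang",np.degrees(np.arctan2(*(x2-x)[::-1])))
        print("px pos", "bottle",ray(P,{"top":(301,89),"scene":(312,277)}[cam],.13)[0],"jar",ray(P,{"top":(408,119),"scene":(199,259)}[cam],.055)[0],"vial",ray(P,{"top":(430,297),"scene":(230,133)}[cam],.06)[0])
E
python3 m.py
```

```text
top cream [ 0.6019 -0.1769] 423.0 487 [373.9 191.1]
top green [ 0.4931 -0.3248] 446.0 524 [440.8 236.7]
top coral [ 0.4592 -0.156 ] 471.0 494 [367.1 253.6]
top purple [ 0.5953 -0.2867] 431.0 506 [421.7 192.7]h.py:28: RuntimeWarning: invalid value encountered in divide
  m=cv2.moments(mask.astype(np.uint8),True); c=np.array([m["m10"],m["m01"]])/m["m00"]
Traceback (most recent call last):
  File "m.py", line 12, in <module>
    run("0")
    ~~~^^^^^
  File "m.py", line 9, in run
    m=blob(im,*C[n],near=near[n],rad=15); x,A,B,c=fitcyl(P,m,.028,0,.018)
                                                  ~~~~~~^^^^^^^^^^^^^^^^^
  File "h.py", line 30, in fitcyl
    s=least_squares(lambda v:cen(hull(P,*v,r,z0,z1,fish))-c,x0,x_scale=.01,diff_step=1e-3)
ValueError: Initial guess is outside of provided bounds
```

```bash
python3 - <<'E'
import cv2
s=cv2.imread("pics/scene0.png");h=cv2.cvtColor(s,cv2.COLOR_BGR2HSV)
for u,v in ((254,215),(254,225),(230,225)): print(h[v-1:v+2,u])
E
sed -i 's/cream=((24,22,60),(40,75,190))/cream=((22,22,60),(40,90,190))/' m.py
sed -i 's/x,A,B,c=fitcyl(P,m,.028,0,.018)/x,A,B,c=fitcyl(P,m,.028,0,.018); x2,_,B2,_=fitcyl(P,m,.028,.0179,.018); x=np.r_[x,x2]; B=B*1000+B2/' m.py
sed -i 's/round(B),c.round/B,c.round/' m.py
python3 m.py
```

```text
[[ 22  60 124]
 [ 21  58 124]
 [ 23  58 123]]
[[ 22  59 116]
 [ 22  60  97]
 [ 21  65  74]]
[[ 16 106 118]
 [ 16 106 120]
 [ 16 105 121]]
top cream [ 0.602  -0.177   0.6012 -0.1764] 439.0 487761.89988489915 [373.9 191.1]
top green [ 0.4931 -0.3248  0.493  -0.323 ] 446.0 524886.6914357911 [440.8 236.7]
top coral [ 0.4592 -0.156   0.4593 -0.1556] 471.0 494758.4182691816 [367.1 253.6]
top purple [ 0.5953 -0.2867  0.5944 -0.2852] 431.0 506008.3912288542 [421.7 192.7]
scene cream [ 0.5998 -0.1781  0.6065 -0.176 ] 157.0 471330.7492226749 [253.3 217.9]
scene green [ 0.4868 -0.3276  0.4949 -0.3238] 222.0 391796.4560552954 [203.9 177.9]
scene coral [ 0.4531 -0.1575  0.4615 -0.1555] 300.0 376449.47181690065 [272.5 174.2]
scene purple [ 0.5907 -0.2883  0.5976 -0.2849] 313.0 461897.57437789417 [208.1 210.7]
top plate [0.5535 0.0745] 1799.0 2567 [264.4 214.6]
top knob [0.6062 0.1781] 126.0 158 [210.8 188.7] dist 0.11626502068367771 ang 63.017794439172434
px pos bottle [ 0.80844422 -0.02071512  0.13      ] jar [ 0.75748336 -0.25552968  0.055     ] vial [ 0.36425747 -0.28318477  0.06      ]Traceback (most recent call last):
  File "m.py", line 18, in <module>
    k=max(lab,key=lambda i:st[i,4]); mm=(l==k).astype(np.uint8)
ValueError: max() iterable argument is empty
```

```bash
cat >> h.py <<'E'
def plan(o,target,jaw=None,down=True):
    """shift in current tool axes (scaled units) to world target; turn (scaled) to bring tool z to azimuth jaw (rad), y straight down"""
    Rc=R.from_quat(o["tool_rot"]); M=Rc.as_matrix()
    print("t",round(o["time"],2),"pos",o["position"].round(4),"jaw az",np.degrees(np.arctan2(M[1,2],M[0,2])).round(2),"down",M[:,1].round(3),"F",o["ft_force"].round(1),"w",round(o["grip_width"],4))
    s=None
    if target is not None:
        s=Rc.inv().apply(np.asarray(target)-o["position"])/.1
        print("shift before turn",s.round(3))
    if jaw is not None:
        z=np.array([np.cos(jaw),np.sin(jaw),0]); y=np.array([0,0,-1.]); x=np.cross(y,z)
        T=np.c_[x,y,z]; rv=R.from_matrix(M.T@T).as_rotvec()
        print("turn",(rv/np.pi).round(4),"rows>=",np.degrees(np.linalg.norm(rv))/7.16)
        if target is not None: print("shift after turn",((np.asarray(target)-o["position"])@T/.1).round(3))
E
python3 - <<'E'
from h import *; from rig import robot
o=robot.get_obs()
for j in (-26.6,153.4): plan(o,[.6015,-.1768,.2],np.radians(j))
print(R.from_quat(o["tool_rot"]).as_matrix().round(3))
E
```

```text
t 0.15 pos [0.2725 0.5619 0.2468] jaw az 64.12 down [-0.001 -0.001 -1.   ] F [0.5 0.6 0.2] w 0.0869
shift before turn [ 6.185  0.474 -5.209]
turn [5.00e-04 5.04e-01 3.00e-04] rows>= 12.66978608294353
shift after turn [5.132 0.468 6.249]
t 0.15 pos [0.2725 0.5619 0.2468] jaw az 64.12 down [-0.001 -0.001 -1.   ] F [0.5 0.6 0.2] w 0.0869
shift before turn [ 6.185  0.474 -5.209]
turn [ 3.00e-04 -4.96e-01 -5.00e-04] rows>= 12.469889927246047
shift after turn [-5.132  0.468 -6.249]
[[ 0.9   -0.001  0.437]
 [-0.437 -0.001  0.9  ]
 [-0.    -1.    -0.002]]
```

>>> play_rows(series=[[1,0.3,0.02,-0.26,0,0,0],[1,0.3,0.02,-0.26,0,0,0],[1,0.3,0.02,-0.26,0,0,0],[1,0.3,0.02,-0.26,0,0,0],[1,0.3,0.02,-0.26,0,0,0],[1,0.3,0.02,-0.26,0,0,0],[1,0.3,0.02,-0.26,0,0,0],[1,0.3,0.02,-0.26,0,0,0],[1,0.3,0.02,-0.26,0,0,0],[1,0.3,0.02,-0.26,0,0,0]])

```text
time: 0.98
position: [0.4295, 0.1956, 0.2275]
tool_rot: [-0.689, 0.158, -0.158, 0.689]
ft_force: [0.6, 0.6, 0.7]
grip_width: 0.0869
```

>>> play_rows(series=[[1,0.3,0.02,-0.26,0,0,0],[1,0.3,0.02,-0.26,0,0,0],[1,0.3,0.02,-0.26,0,0,0],[1,0.3,0.02,-0.26,0,0,0],[1,0.3,0.02,-0.26,0,0,0],[1,0.3,0.02,-0.26,0,0,0],[1,0.3,0.02,-0.26,0,0,0],[1,0.3,0.02,-0.26,0,0,0],[1,0.3,0.02,-0.26,0,0,0],[1,0.18,0.05,0,0,0,0]])

```text
time: 1.82
position: [0.5876, -0.1452, 0.2048]
tool_rot: [0.69, -0.159, 0.161, -0.688]
ft_force: [1.5, 0.1, 0.3]
grip_width: 0.087
```

>>> play_rows(series=[[1,0,0,0,0,0.039,0],[1,0,0,0,0,0.039,0],[1,0,0,0,0,0.039,0],[1,0,0,0,0,0.039,0],[1,0,0,0,0,0.039,0],[1,0,0,0,0,0.039,0],[1,0,0,0,0,0.039,0],[1,0,0,0,0,0.039,0],[1,0,0,0,0,0.039,0],[1,0,0,0,0,0.039,0],[1,0,0,0,0,0.039,0],[1,0,0,0,0,0.039,0]])

```text
time: 2.82
position: [0.5859, -0.1388, 0.2042]
tool_rot: [-0.403, 0.581, -0.581, 0.403]
ft_force: [-0.2, 0.6, -0.7]
grip_width: 0.087
```

>>> play_rows(series=[[1,0,0,0,0,0.036,0],[1,0,0,0,0,0,0]])

```text
time: 2.98
position: [0.586, -0.1388, 0.2042]
tool_rot: [-0.371, 0.602, -0.602, 0.371]
ft_force: [0.2, 0.2, 0.8]
grip_width: 0.0871
```

```bash
cat > look.py <<'E'
import sys,pickle
from h import *; from rig import robot,eyes
tag=sys.argv[1]
o=robot.get_obs(); P=eyes.camera_params("wrist"); im=eyes.camera("wrist")
cv2.imwrite(f"pics/w{tag}.png",im[:,:,::-1]); pickle.dump(P,open(f"pics/w{tag}.pkl","wb"))
print("cam",(-cv2.Rodrigues(P["rvec"])[0].T@P["tvec"]).round(3),"axis",cv2.Rodrigues(P["rvec"])[0][2].round(3))
tg=eval(sys.argv[2]) if len(sys.argv)>2 else None
plan(o,tg,np.radians(-26.6))
E
python3 look.py 1 "[.6015,-.1768,.15]"
```

```text
cam [ 0.623 -0.065  0.34 ] axis [-0.134 -0.265 -0.955]
t 2.98 pos [ 0.586  -0.1388  0.2042] jaw az -26.71 down [-0.001  0.    -1.   ] F [0.2 0.2 0.8] w 0.0871
shift before turn [0.27  0.542 0.31 ]
turn [ 0.0002 -0.0006  0.    ] rows>= 0.01652498099939678
shift after turn [0.271 0.542 0.309]
```

View pics/w1.png

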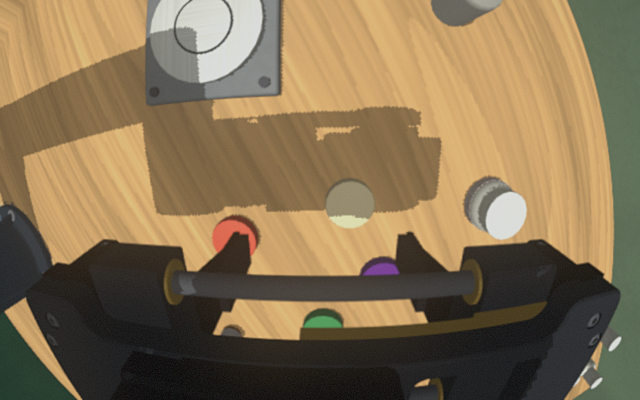

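The cream disc at (350,204) is half in shadow, the ring is at (204,25), and the board edges are parallel to the tool axes. Next I'll refine both positions from this view.

```bash
cat > wfit.py <<'E'
import sys,pickle
from h import *
def wfit(tag,c,z0,z1,lo,hi,r=.028,win=40,save=None):
    P=pickle.load(open(f"pics/w{tag}.pkl","rb")); im=cv2.cvtColor(cv2.imread(f"pics/w{tag}.png"),cv2.COLOR_BGR2RGB)
    hsv=cv2.cvtColor(im,cv2.COLOR_RGB2HSV); m=cv2.inRange(hsv,lo,hi)
    w=np.zeros_like(m); cv2.circle(w,(int(c[0]),int(c[1])),win,255,-1); m&=w
    m=cv2.morphologyEx(m,cv2.MORPH_OPEN,np.ones((3,3))); n,l,st,_=cv2.connectedComponentsWithStats(m)
    k=1+np.argmax(st[1:,4]); m=(l==k)
    x,A,B,cc=fitcyl(P,m,r,z0,z1,True); h=hull(P,*x,r,z0,z1,True)
    v=im.copy()[:,:,::-1].copy(); cv2.polylines(v,[np.round(h).astype(int)],True,(255,0,255),1)
    ct,_=cv2.findContours(m.astype(np.uint8),0,1); cv2.drawContours(v,ct,-1,(0,255,255),1)
    if save: 
        u0,v0=max(0,int(cc[0])-60),max(0,int(cc[1])-50); cv2.imwrite(save,cv2.resize(v[v0:v0+100,u0:u0+120],None,fx=5,fy=5,interpolation=cv2.INTER_NEAREST))
    print(tag,"fit",x.round(4),"A",A,round(B),"c",cc.round(1)); return x
def ringfit(tag,c,rr=.034,z=.03):
    P=pickle.load(open(f"pics/w{tag}.pkl","rb")); g=cv2.imread(f"pics/w{tag}.png",0).astype(np.float32)
    g=cv2.GaussianBlur(g,(0,0),1); x0=ray(P,c,z,True)[0,:2]
    b=np.linspace(0,2*np.pi,240,endpoint=False)
    def s(x,r):
        uv=proj(P,np.c_[x[0]+r*np.cos(b),x[1]+r*np.sin(b),np.full(240,z)],True).astype(np.float32)
        return cv2.remap(g,uv[:,0][None],uv[:,1][None],cv2.INTER_LINEAR,borderMode=cv2.BORDER_REPLICATE)[0]
    from scipy.optimize import minimize
    f=lambda x:float(np.mean(s(x,rr)-.5*s(x,rr-.004)-.5*s(x,rr+.004)))
    best=min(((f(x0+[i*.001,j*.001]),i,j) for i in range(-8,9) for j in range(-8,9)))
    q=minimize(f,x0+np.array(best[1:])*.001,method="Nelder-Mead",options=dict(initial_simplex=x0+np.array(best[1:])*.001+np.array([[0,0],[.001,0],[0,.001]])))
    print(tag,"ring",q.x.round(4),q.fun); return q.x
E
python3 - <<'E'
from wfit import *
im=cv2.cvtColor(cv2.imread("pics/w1.png"),cv2.COLOR_BGR2HSV)
for u,v in ((350,195),(350,222),(320,195),(385,225)): print(im[v,u])
wfit("1",(350,204),0,.018,(0,0,0),(180,95,255),save="pics/c1.png")
wfit("1",(235,232),0,.018,(0,150,100),(9,255,255))
ringfit("1",(204,25))
E
```

```text
[ 22  67 153]
[ 29  52 220]
[ 17 114 137]
[ 20 114 220]
1 fit [ 0.6004 -0.1755] A 1982.0 2078 c [349.4 203. ]
1 fit [ 0.4582 -0.1478] A 824.0 1789 c [232.  233.5]
1 ring [0.5529 0.0761] -37.758522033691406
```

View pics/c1.png

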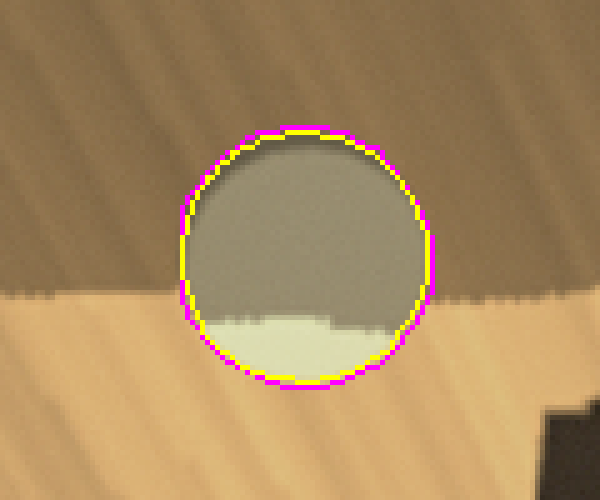

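>>> play_rows(series=[[1,0.13,0.2,0.15,0,0,0],[1,0.138,0.2,0.146,0,0,0],[1,0,0.4,0,0,0,0],[1,0,0.4,0,0,0,0],[1,0,0.2,0,0,0,0],[1,0,0,0,0,0,0],[1,0,0,0,0,0,0]])

```text
time: 3.62
position: [0.5999, -0.1758, 0.0634]
tool_rot: [-0.373, 0.602, -0.6, 0.372]
ft_force: [-0.0, -0.3, 0.6]
grip_width: 0.0871
```

```bash
python3 look.py 2 "[.6005,-.176,.028]"
```

```text
cam [ 0.637 -0.102  0.199] axis [-0.135 -0.264 -0.955]
t 3.62 pos [ 0.5999 -0.1758  0.0634] jaw az -26.51 down [-0.003  0.001 -1.   ] F [-0.  -0.3  0.6] w 0.0871
shift before turn [-0.001  0.354  0.007]
turn [ 0.0009  0.0005 -0.    ] rows>= 0.027037263328885636
shift after turn [-0.001  0.354  0.006]
```

View pics/w2.png

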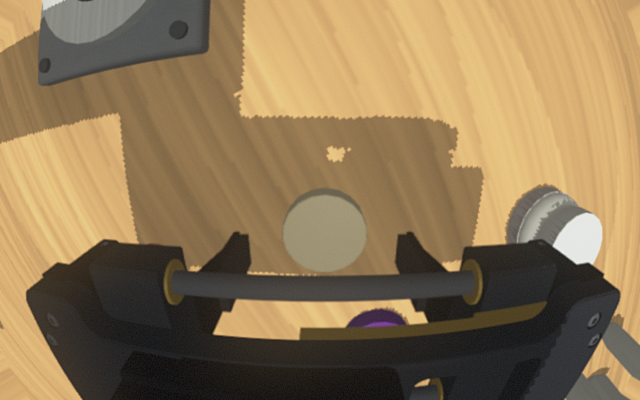

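Run:
```python
from wfit import *
wfit("2",(324,228),0,.018,(0,0,0),(180,95,190),win=52,save="pics/c2.png")
P=pickle.load(open("pics/w2.pkl","rb"))
print(proj(P,[[.5999,-.1758,.0634],[.5999,-.1758,.0384],[.5999,-.1758,.018]],True))
```

```text
2 fit [ 0.6005 -0.1752] A 5615.0 5922 c [324.2 230.1]
[[323.9360797  273.40981537]
 [323.88587543 251.21136429]
 [323.85113682 236.75888178]]
```

View pics/c2.png

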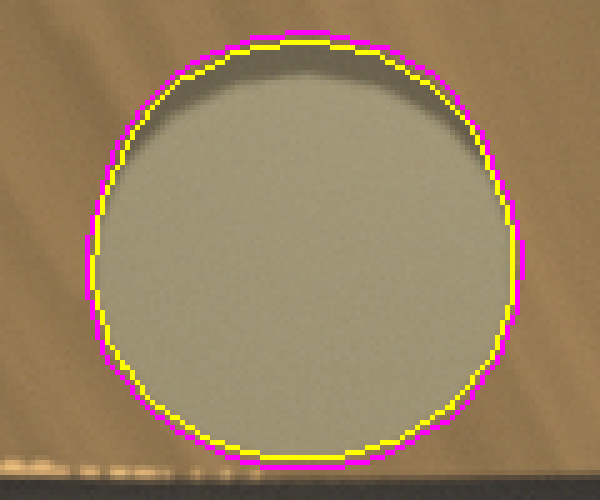

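>>> play_rows(series=[[1,0,0.2,0,0,0,0],[1,0,0.15,0,0,0,0],[1,0,0,0,0,0,0],[0,0,0,0,0,0,0],[0,0,0,0,0,0,0],[0,0,0,0,0,0,0],[0,0,0,0,0,0,0],[0,0,0,0,0,0,0],[0,0,0,0,0,0,0]], grip_force=15)

```text
time: 4.42
position: [0.6009, -0.1762, 0.0302]
tool_rot: [0.371, -0.601, 0.602, -0.372]
ft_force: [0.1, -0.1, 2.9]
grip_width: 0.0557
```

>>> play_rows(series=[[0,0,-0.1,0,0,0,0],[0,0,-0.3,0,0,0,0],[0,0,-0.4,0,0,0,0],[0,0,-0.2,0,0,0,0],[0,0,0,0,0,0,0]])

```text
time: 4.83
position: [0.6039, -0.1775, 0.1356]
tool_rot: [0.369, -0.598, 0.605, -0.374]
ft_force: [0.5, -0.1, -0.3]
grip_width: 0.0557
```

```bash
python3 look.py 3 "[.553,.0757,.14]"
```

```text
cam [ 0.639 -0.103  0.272] axis [-0.123 -0.27  -0.955]
t 4.83 pos [ 0.6039 -0.1775  0.1356] jaw az -26.59 down [ 0.01  -0.005 -1.   ] F [ 0.5 -0.1 -0.3] w 0.0557
shift before turn [-2.036 -0.061 -1.589]
turn [-0.0036  0.     -0.    ] rows>= 0.08946087912924083
shift after turn [-2.036 -0.044 -1.589]
```

View pics/w3.png

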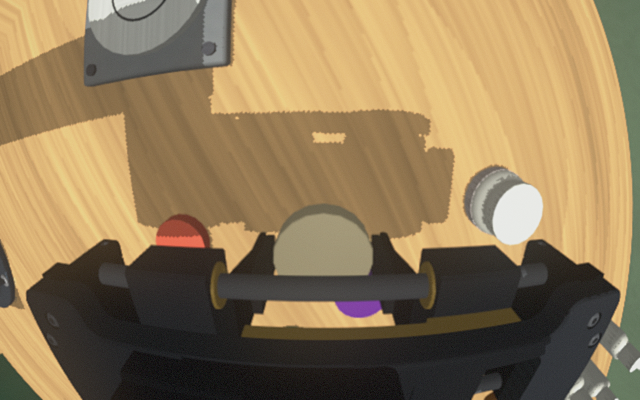

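>>> play_rows(series=[[0,-0.15,-0.03,-0.12,0,0,0],[0,-0.29,-0.03,-0.23,0,0,0],[0,-0.29,0,-0.23,0,0,0],[0,-0.29,0,-0.23,0,0,0],[0,-0.29,0,-0.23,0,0,0],[0,-0.29,0,-0.23,0,0,0],[0,-0.29,0,-0.23,0,0,0],[0,-0.15,0,-0.09,0,0,0],[0,0,0,0,0,0,0],[0,0,0,0,0,0,0]])

```text
time: 5.72
position: [0.548, 0.0791, 0.1344]
tool_rot: [-0.374, 0.602, -0.6, 0.371]
ft_force: [-0.7, -0.1, 0.1]
grip_width: 0.0556
```

```bash
python3 look.py 4 "[.5527,.0757,.061]"
python3 - <<'E'
from wfit import *
P=pickle.load(open("pics/w4.pkl","rb")); print(proj(P,[[.553,.076,.03]],True))
E
```

```text
cam [0.585 0.153 0.27 ] axis [-0.135 -0.266 -0.954]
t 5.72 pos [0.548  0.0791 0.1344] jaw az -26.42 down [-0.003 -0.    -1.   ] F [-0.7 -0.1  0.1] w 0.0556
shift before turn [0.009 0.734 0.06 ]
turn [0.001  0.001  0.0005] rows>= 0.03694459068684931
shift after turn [0.01  0.734 0.057]
[[330.95239396 207.43643307]]
```

View pics/w4.png

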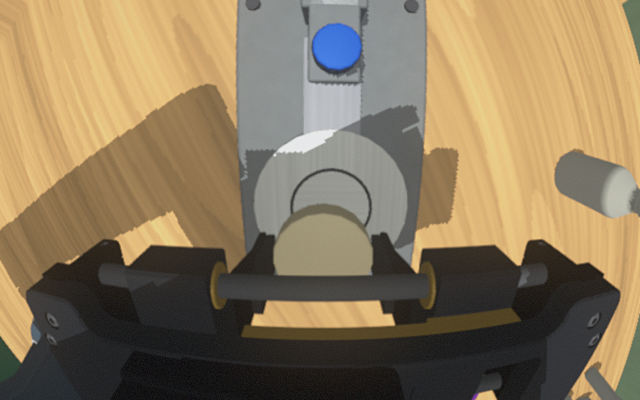

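The held cream disc is at (322,240), with the ring just beyond it at (331,205). I'll refit the ring from its visible arc.

```bash
cat >> wfit.py <<'E'
def ringpart(tag,c,vmax,rr=.034,z=.03,d=.004,r0=None,sgn=1):
    """fit ring centre from image darkest radial points with v<vmax"""
    P=pickle.load(open(f"pics/w{tag}.pkl","rb")); g=cv2.GaussianBlur(cv2.imread(f"pics/w{tag}.png",0).astype(np.float32),(0,0),.7)
    x=ray(P,c,z,True)[0,:2]
    b=np.linspace(0,2*np.pi,180,endpoint=False)
    for it in range(6):
        pts=[]
        rs=np.linspace(rr-.006,rr+.006,49)
        for t in b:
            X=np.c_[x[0]+rs*np.cos(t),x[1]+rs*np.sin(t),np.full(49,z)]
            uv=proj(P,X,True).astype(np.float32)
            if uv[:,1].max()>vmax or uv.min()<2: continue
            s=cv2.remap(g,uv[:,0][None],uv[:,1][None],cv2.INTER_LINEAR)[0]
            k=s.argmin()
            if 3<k<45 and s[k]<np.percentile(s,70)-15: pts.append(X[k,:2])
        pts=np.array(pts)
        q=least_squares(lambda v:np.hypot(*(pts-v).T)-rr,x,loss="soft_l1",f_scale=.0005); x=q.x
    print(tag,"ringpart",x.round(4),len(pts),"rms",np.sqrt(np.mean(q.fun**2)).round(5)); return x
E
python3 - <<'E'
from wfit import *
ringpart("1",(204,25),400); ringpart("4",(331,207),207)
im=cv2.cvtColor(cv2.imread("pics/w4.png"),cv2.COLOR_BGR2RGB)
wfit("4",(338,47),.086,.112,(105,120,40),(125,255,255),r=.013,save="pics/c4.png")
E
```

```text
1 ringpart [0.5537 0.0762] 125 rms 0.00116
4 ringpart [0.5516 0.0738] 84 rms 0.00059
4 fit [0.6045 0.1782] A 1825.0 2170 c [336.5  46.4]
```

>>> play_rows(series=[[0,0.01,0.1,0.03,0,0,0],[0,0,0.25,0.027,0,0,0],[0,0,0.25,0,0,0,0],[0,0,0.08,0,0,0,0],[0,0,0,0,0,0,0],[0,0,0,0,0,0,0]])

```text
time: 6.27
position: [0.5543, 0.0731, 0.0669]
tool_rot: [-0.371, 0.602, -0.602, 0.371]
ft_force: [1.4, -1.1, -0.2]
grip_width: 0.0556
```

```bash
python3 look.py 5 "[.5527,.0756,.060]";python3 - <<'E'
from wfit import *
ringpart("5",(323,205),207)
E
```

```text
cam [0.591 0.147 0.203] axis [-0.135 -0.265 -0.955]
t 6.27 pos [0.5543 0.0731 0.0669] jaw az -26.7 down [-0.002  0.    -1.   ] F [ 1.4 -1.1 -0.2] w 0.0556
shift before turn [-0.015  0.069 -0.025]
turn [ 0.0004 -0.0005  0.0002] rows>= 0.018522663506180273
shift after turn [-0.015  0.069 -0.026]
5 ringpart [0.5518 0.0742] 35 rms 0.00017
```

View pics/w5.png

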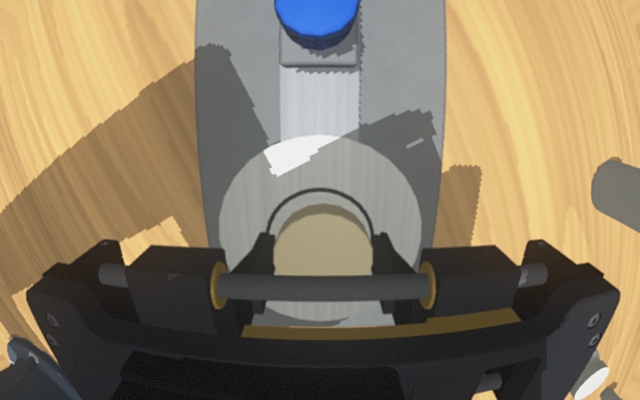

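>>> play_rows(series=[[0,0,0,-0.027,0,0,0],[0,0,0.03,0,0,0,0],[0,0,0.02,0,0,0,0],[0,0,0,0,0,0,0],[0,0,0,0,0,0,0]])

```text
time: 6.73
position: [0.5521, 0.0754, 0.0628]
tool_rot: [0.371, -0.602, 0.602, -0.372]
ft_force: [-0.3, 0.1, -0.3]
grip_width: 0.0558
```

```bash
python3 look.py 6 "[.552,.0750,.060]";python3 - <<'E'
from wfit import *
ringpart("6",(323,210),211)
E
```

```text
cam [0.588 0.149 0.199] axis [-0.132 -0.266 -0.955]
t 6.73 pos [0.5521 0.0754 0.0628] jaw az -26.59 down [ 0. -0. -1.] F [-0.3  0.1 -0.3] w 0.0558
shift before turn [0.004 0.028 0.001]
turn [-0.0001  0.     -0.0001] rows>= 0.0034501146872234776
shift after turn [0.004 0.028 0.001]
6 ringpart [0.5902 0.0927] 29 rms 0.00215
```

View pics/w6.png

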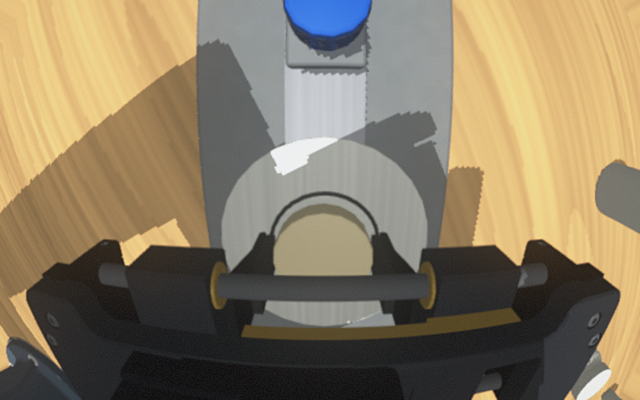

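>>> play_rows(series=[[0,0,0.015,0.003,0,0,0],[0,0,0.01,0,0,0,0],[0,0,0,0,0,0,0]])

```text
time: 7.03
position: [0.5525, 0.0752, 0.0602]
tool_rot: [0.371, -0.602, 0.602, -0.372]
ft_force: [-0.3, 0.2, 1.2]
grip_width: 0.0552
```

>>> play_rows(series=[[0,0,0.006,0,0,0,0],[0,0,0,0,0,0,0],[0,0,0,0,0,0,0]])

```text
time: 7.28
position: [0.5525, 0.0752, 0.0602]
tool_rot: [0.371, -0.601, 0.602, -0.372]
ft_force: [-1.2, 0.4, 5.9]
grip_width: 0.0556
```

>>> play_rows(series=[[1,0,0,0,0,0,0],[1,0,0,0,0,0,0],[1,0,0,0,0,0,0],[1,0,0,0,0,0,0],[1,0,0,0,0,0,0]])

```text
time: 7.7
position: [0.5522, 0.0752, 0.0592]
tool_rot: [-0.372, 0.602, -0.602, 0.371]
ft_force: [-1.2, 0.7, 0.0]
grip_width: 0.0807
```

>>> play_rows(series=[[1,0,-0.1,0,0,0,0],[1,0,-0.4,0,0,0,0],[1,0,-0.4,0,0,0,0],[1,0,-0.1,0,0,0,0],[1,0,0,0,0,0,0]])

```text
time: 8.12
position: [0.5549, 0.0751, 0.1636]
tool_rot: [0.369, -0.6, 0.603, -0.374]
ft_force: [0.4, 0.6, 0.0]
grip_width: 0.0867
```

```bash
python3 look.py 7 "[.4917,-.3232,.16]"
```

```text
cam [0.59  0.149 0.3  ] axis [-0.124 -0.266 -0.956]
t 8.12 pos [0.5549 0.0751 0.1636] jaw az -26.6 down [ 0.009 -0.001 -1.   ] F [0.4 0.6 0. ] w 0.0867
shift before turn [3.845 0.032 1.218]
turn [-0.0026  0.     -0.0011] rows>= 0.07170213595813431
shift after turn [3.845 0.036 1.218]
```

View pics/w7.png

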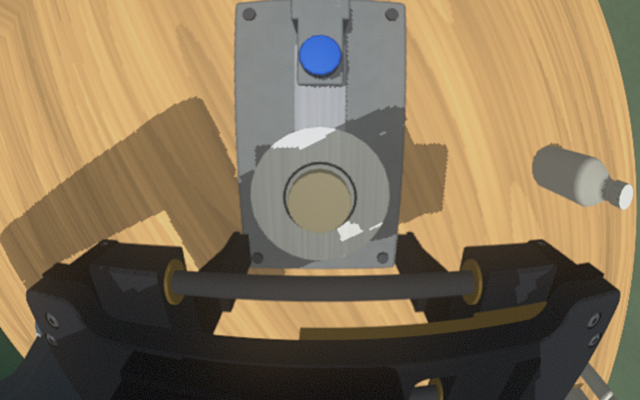

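Run:
```python
from wfit import *
ringpart("7",(320,196),400)
P=pickle.load(open("pics/w7.pkl","rb"))
x=wfit("7",(320,200),.03,.048,(16,40,60),(40,120,255),win=45,save="pics/c7.png")
wfit("7",(320,55),.086,.112,(105,120,40),(125,255,255),r=.013)
# plate circle outline
```

```text
7 ringpart [0.5517 0.0742] 146 rms 0.00143
7 fit [0.552  0.0758] A 3181.0 3389 c [318.9 201.1]
7 fit [0.6044 0.1782] A 1317.0 1543 c [319.7  54.8]
```

View pics/c7.png

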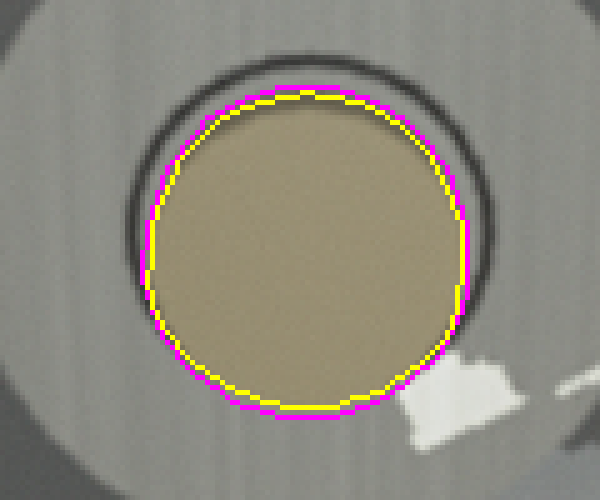

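Run:
```python
from wfit import *
for vm in (190,200,205): ringpart("7",(320,196),vm)
ringpart("7",(320,196),225,rr=.0338)
# plate silhouette outer edge via gradient: darkest->use bright plate vs base? print model overlay
P=pickle.load(open("pics/w7.pkl","rb")); v=cv2.imread("pics/w7.png")
v=cv2.resize(v[100:300,220:420],None,fx=4,fy=4,interpolation=cv2.INTER_CUBIC)
for x,c in (((.5520,.0758),(255,0,255)),((.5517,.0742),(0,255,0))):
    for r in (.034,.065):
        b=np.linspace(0,2*np.pi,200); p=proj(P,np.c_[x[0]+r*np.cos(b),x[1]+r*np.sin(b),np.full(200,.03)],True)
        cv2.polylines(v,[np.round((p-[220,100]+.5)*4).astype(int)],True,c,1)
cv2.imwrite("pics/c7b.png",v[:600])
```

```text
7 ringpart [0.5517 0.0738] 70 rms 0.00045
7 ringpart [0.5517 0.0738] 90 rms 0.00067
7 ringpart [0.5517 0.0738] 98 rms 0.00079
7 ringpart [0.5519 0.0742] 130 rms 0.00103
```

View pics/c7b.png

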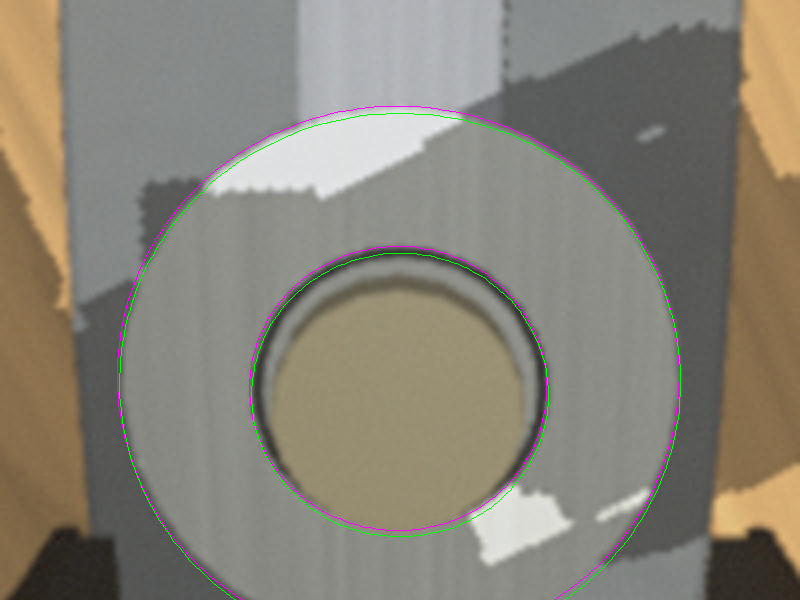

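>>> play_rows(series=[[1,0.2,0,0.06,0,0,0],[1,0.36,0,0.114,0,0,0],[1,0.36,0,0.114,0,0,0],[1,0.36,0,0.114,0,0,0],[1,0.36,0,0.114,0,0,0],[1,0.36,0,0.114,0,0,0],[1,0.36,0,0.114,0,0,0],[1,0.36,0,0.114,0,0,0],[1,0.36,0,0.114,0,0,0],[1,0.36,0,0.114,0,0,0],[1,0.36,0,0.114,0,0,0]])

```text
time: 9.08
position: [0.4875, -0.3191, 0.1571]
tool_rot: [-0.372, 0.603, -0.6, 0.371]
ft_force: [0.8, 0.7, 0.6]
grip_width: 0.0867
```

>>> play_rows(series=[[1,0.05,0.2,0.02,0,0,0],[1,0,0.3,0,0,0,0],[1,0,0.3,0,0,0,0],[1,0,0.1,0,0,0,0],[1,0,0,0,0,0,0],[1,0,0,0,0,0,0]])

```text
time: 9.58
position: [0.4884, -0.3229, 0.0683]
tool_rot: [-0.372, 0.603, -0.601, 0.371]
ft_force: [0.1, 0.1, 0.3]
grip_width: 0.0867
```

```bash
python3 look.py 8 "[.4918,-.3228,.029]"; python3 -c "
from wfit import *
wfit('8',(324,228),0,.018,(55,90,30),(85,255,255),win=70,save='pics/c8.png')"
```

```text
cam [ 0.525 -0.249  0.205] axis [-0.135 -0.263 -0.955]
t 9.58 pos [ 0.4884 -0.3229  0.0683] jaw az -26.59 down [-0.002  0.002 -1.   ] F [0.1 0.1 0.3] w 0.0867
shift before turn [-0.016  0.393  0.031]
turn [ 0.0009  0.     -0.0003] rows>= 0.025125989915051574
shift after turn [-0.016  0.393  0.03 ]
8 fit [ 0.4914 -0.3247] A 4783.0 5648 c [329.  228.7]
```

View pics/w8.png

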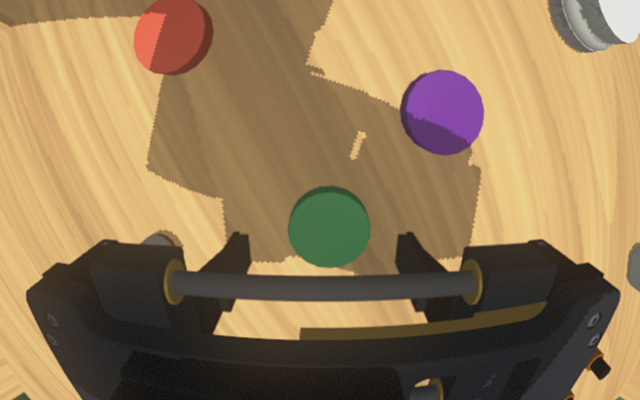

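```bash
python3 -c "
from wfit import *
wfit('8',(328,228),0,.018,(50,60,10),(90,255,255),win=55,save='pics/c8.png')
wfit('8',(328,228),0.0175,.018,(50,60,75),(90,255,255),win=55)
im=cv2.cvtColor(cv2.imread('pics/w8.png'),cv2.COLOR_BGR2HSV);print(im[182:200:2,329].tolist())"
```

```text
8 fit [ 0.492  -0.3235] A 5100.0 5675 c [328.9 226.9]
8 fit [ 0.4928 -0.3216] A 5062.0 5266 c [328.9 227.1]
[[18, 118, 136], [18, 112, 134], [36, 88, 87], [60, 84, 79], [58, 86, 77], [60, 91, 95], [63, 99, 116], [62, 99, 116], [63, 98, 117]]
```

View pics/c8.png

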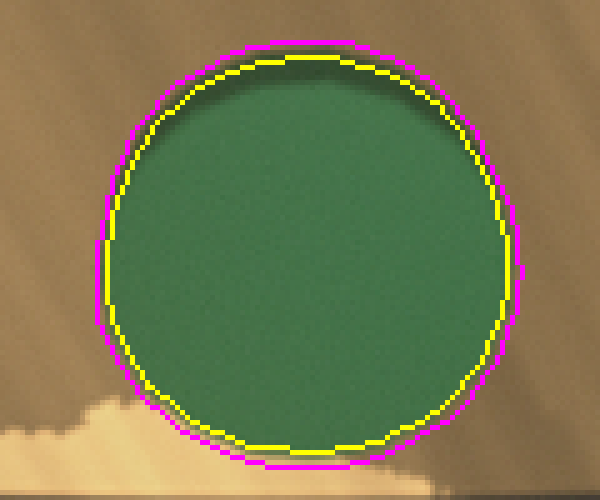

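>>> play_rows(series=[[1,-0.01,0.1,0.034,0,0,0],[1,0,0.2,0,0,0,0],[1,0,0.09,0,0,0,0],[1,0,0,0,0,0,0],[0,0,0,0,0,0,0],[0,0,0,0,0,0,0],[0,0,0,0,0,0,0],[0,0,0,0,0,0,0],[0,0,0,0,0,0,0],[0,0,0,0,0,0,0]])

```text
time: 10.47
position: [0.4926, -0.3245, 0.0309]
tool_rot: [0.371, -0.601, 0.602, -0.372]
ft_force: [0.1, 0.2, 3.8]
grip_width: 0.0557
```

>>> play_rows(series=[[0,0,-0.1,0,0,0,0],[0,0,-0.3,0,0,0,0],[0,0,-0.4,0,0,0,0],[0,0,-0.2,0,0,0,0],[0,0,-0.1,0,0,0,0],[0,0,0,0,0,0,0],[0,0,0,0,0,0,0]])

```text
time: 11.05
position: [0.4922, -0.3241, 0.1405]
tool_rot: [-0.372, 0.602, -0.602, 0.372]
ft_force: [0.4, 0.6, -1.1]
grip_width: 0.0555
```

```bash
python3 look.py 9 "[.552,.0755,.14]"
```

```text
cam [ 0.529 -0.25   0.277] axis [-0.133 -0.265 -0.955]
t 11.05 pos [ 0.4922 -0.3241  0.1405] jaw az -26.61 down [-0. -0. -1.] F [ 0.4  0.6 -1.1] w 0.0555
shift before turn [-3.841  0.005 -1.255]
turn [ 0. -0.  0.] rows>= 0.0009007231228360242
shift after turn [-3.841  0.005 -1.254]
```

View pics/w9.png

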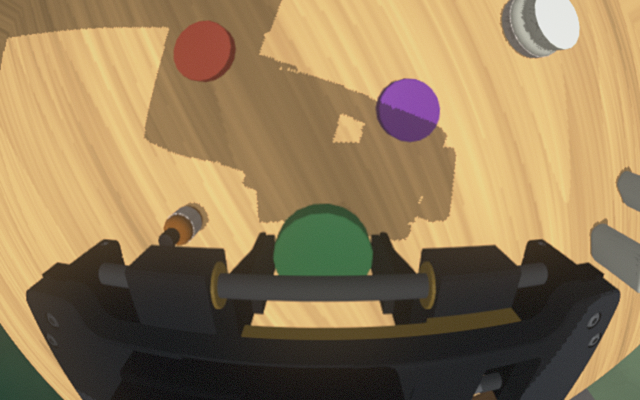

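>>> play_rows(series=[[0,-0.2,0,-0.065,0,0,0],[0,-0.36,0,-0.118,0,0,0],[0,-0.36,0,-0.118,0,0,0],[0,-0.36,0,-0.118,0,0,0],[0,-0.36,0,-0.118,0,0,0],[0,-0.36,0,-0.118,0,0,0],[0,-0.36,0,-0.118,0,0,0],[0,-0.36,0,-0.118,0,0,0],[0,-0.36,0,-0.118,0,0,0],[0,-0.36,0,-0.118,0,0,0],[0,-0.36,0,-0.118,0,0,0],[0,-0.04,0,-0.01,0,0,0]])

```text
time: 12.1
position: [0.5509, 0.0809, 0.1384]
tool_rot: [-0.374, 0.602, -0.599, 0.372]
ft_force: [-0.2, 0.3, -0.7]
grip_width: 0.0553
```

>>> play_rows(series=[[0,0,0.1,0,0,0,0],[0,0,0.2,0,0,0,0],[0,0,0.2,0,0,0,0],[0,0,0,0,0,0,0],[0,0,0,0,0,0,0],[0,0,0,0,0,0,0]])

```text
time: 12.6
position: [0.5521, 0.074, 0.09]
tool_rot: [-0.371, 0.602, -0.602, 0.371]
ft_force: [0.1, -0.2, 0.2]
grip_width: 0.0554
```

```bash
python3 look.py 10 "[.5522,.0753,.079]"
```

```text
cam [0.589 0.148 0.226] axis [-0.134 -0.265 -0.955]
t 12.6 pos [0.5521 0.074  0.09  ] jaw az -26.69 down [-0.001 -0.    -1.   ] F [ 0.1 -0.2  0.2] w 0.0554
shift before turn [-0.012  0.11  -0.004]
turn [ 0.0003 -0.0005  0.0002] rows>= 0.016225634328552986
shift after turn [-0.012  0.11  -0.004]
```

View pics/w10.png

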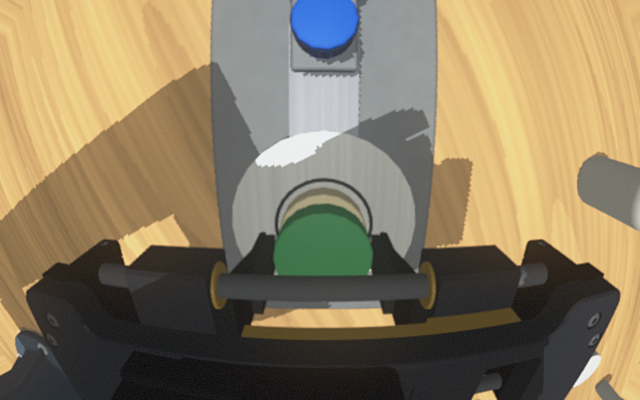

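>>> play_rows(series=[[0,-0.012,0.03,-0.003,0,0,0],[0,0,0.04,0,0,0,0],[0,0,0.02,0,0,0,0],[0,0,0,0,0,0,0],[0,0,0,0,0,0,0]])

```text
time: 13.07
position: [0.5524, 0.0765, 0.0815]
tool_rot: [0.372, -0.602, 0.602, -0.372]
ft_force: [0.6, -0.3, 0.2]
grip_width: 0.0553
```

>>> play_rows(series=[[0,0,0.02,0,0,0,0],[0,0,0,0,0,0,0],[0,0,0,0,0,0,0]])

```text
time: 13.32
position: [0.5524, 0.0765, 0.0794]
tool_rot: [-0.372, 0.602, -0.602, 0.372]
ft_force: [0.1, 0.5, -0.2]
grip_width: 0.0553
```

>>> play_rows(series=[[0,0.011,0,0.002,0,0,0],[0,0,0,0,0,0,0],[0,0,0.01,0,0,0,0],[0,0,0,0,0,0,0],[0,0,0,0,0,0,0]])

```text
time: 13.73
position: [0.5523, 0.0753, 0.0789]
tool_rot: [0.371, -0.602, 0.602, -0.372]
ft_force: [-1.0, -0.6, 4.4]
grip_width: 0.0556
```

Contact at 4 N. Releasing.

>>> play_rows(series=[[1,0,0,0,0,0,0],[1,0,0,0,0,0,0],[1,0,0,0,0,0,0],[1,0,0,0,0,0,0],[1,0,0,0,0,0,0]])

```text
time: 14.15
position: [0.5521, 0.0753, 0.0783]
tool_rot: [-0.372, 0.602, -0.602, 0.371]
ft_force: [-0.3, 1.1, -0.1]
grip_width: 0.081
```

>>> play_rows(series=[[1,0,-0.1,0,0,0,0],[1,0,-0.4,0,0,0,0],[1,0,-0.3,0,0,0,0],[1,0,-0.1,0,0,0,0],[1,0,0,0,0,0,0],[1,0,0,0,0,0,0]])

```text
time: 14.65
position: [0.5521, 0.0753, 0.169]
tool_rot: [0.371, -0.601, 0.602, -0.372]
ft_force: [0.1, 1.0, -0.8]
grip_width: 0.0871
```

```bash
python3 look.py 11 "[.458,-.1546,.16]"; python3 -c "
from wfit import *
wfit('11',(322,200),.03,.048,(16,40,60),(40,120,255),win=45)
wfit('11',(322,205),.0655,.066,(50,60,75),(90,255,255),win=55,save='pics/c11.png')"
```

```text
cam [0.588 0.149 0.305] axis [-0.132 -0.266 -0.955]
t 14.65 pos [0.5521 0.0753 0.169 ] jaw az -26.6 down [ 0.001 -0.    -1.   ] F [ 0.1  1.  -0.8] w 0.0871
shift before turn [2.477 0.089 0.188]
turn [-0.0003 -0.     -0.0001] rows>= 0.008715564412289305
shift after turn [2.477 0.09  0.188]
11 fit [0.5649 0.099 ] A 97.0 3410 c [324.1 169.1]
11 fit [0.5527 0.0775] A 3381.0 3501 c [322.8 203.8]
```

View pics/w11.png

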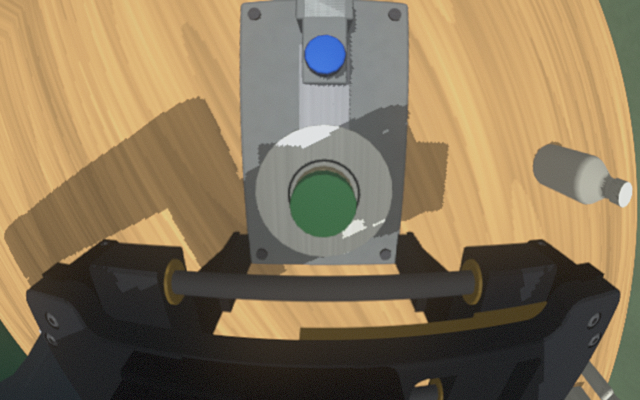

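View pics/c11.png

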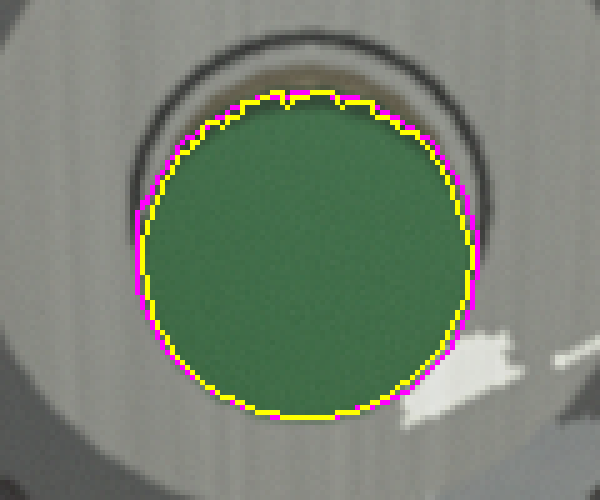

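Green sits on cream, and its corrected centre is about (.552,.0757). Coral is next.

>>> play_rows(series=[[1,0.2,0,0.015,0,0,0],[1,0.38,0,0.029,0,0,0],[1,0.38,0,0.029,0,0,0],[1,0.38,0,0.029,0,0,0],[1,0.38,0,0.029,0,0,0],[1,0.38,0,0.029,0,0,0],[1,0.3,0,0.028,0,0,0],[1,0.077,0.2,0,0,0,0],[1,0,0.3,0,0,0,0],[1,0,0.3,0,0,0,0],[1,0,0.2,0,0,0,0],[1,0,0,0,0,0,0]])

```text
time: 15.7
position: [0.4545, -0.1528, 0.0638]
tool_rot: [-0.373, 0.605, -0.598, 0.369]
ft_force: [0.1, 0.5, 1.2]
grip_width: 0.0869
```

>>> play_rows(series=[[1,0,0,0,0,0,0],[1,0,0,0,0,0,0]])

```text
time: 15.87
position: [0.4579, -0.1544, 0.0684]
tool_rot: [-0.372, 0.602, -0.601, 0.371]
ft_force: [0.1, -0.5, -0.3]
grip_width: 0.0874
```

```bash
python3 look.py 12 "[.458,-.1546,.029]"; python3 -c "
from wfit import *
wfit('12',(324,228),0,.018,(0,125,30),(10,255,255),win=60,save='pics/c12.png')"
```

```text
cam [ 0.494 -0.08   0.204] axis [-0.134 -0.265 -0.955]
t 15.87 pos [ 0.4579 -0.1544  0.0684] jaw az -26.6 down [-0.001  0.001 -1.   ] F [ 0.1 -0.5 -0.3] w 0.0874
shift before turn [0.002 0.394 0.002]
turn [ 0.0003  0.     -0.    ] rows>= 0.007845026434602328
shift after turn [0.002 0.394 0.002]
12 fit [ 0.4582 -0.1545] A 5271.0 5656 c [324.1 228.3]
```

View pics/w12.png

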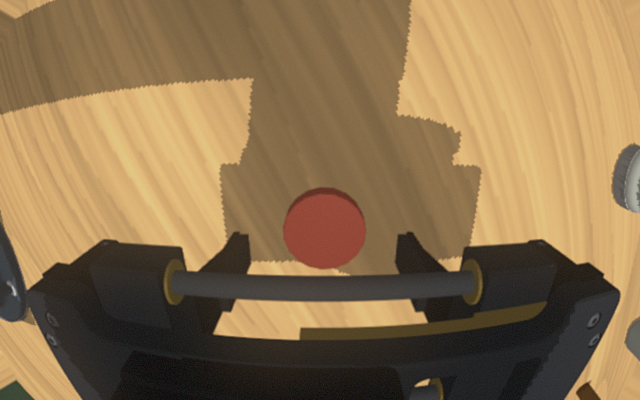

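View pics/c12.png

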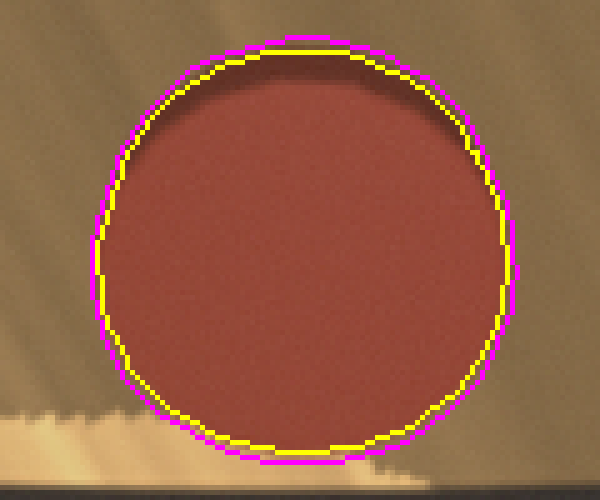

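>>> play_rows(series=[[1,0.005,0.1,0,0,0,0],[1,0,0.2,0,0,0,0],[1,0,0.09,0,0,0,0],[1,0,0,0,0,0,0],[0,0,0,0,0,0,0],[0,0,0,0,0,0,0],[0,0,0,0,0,0,0],[0,0,0,0,0,0,0],[0,0,0,0,0,0,0],[0,0,0,0,0,0,0]])

```text
time: 16.75
position: [0.4581, -0.1551, 0.0298]
tool_rot: [0.371, -0.601, 0.602, -0.372]
ft_force: [0.2, -0.4, 2.5]
grip_width: 0.0552
```

>>> play_rows(series=[[0,0,-0.1,0,0,0,0],[0,0,-0.3,0,0,0,0],[0,0,-0.4,0,0,0,0],[0,0,-0.2,0,0,0,0],[0,0,-0.2,0,0,0,0],[0,0,0,0,0,0,0],[0,0,0,0,0,0,0]])

```text
time: 17.33
position: [0.4583, -0.1552, 0.1509]
tool_rot: [0.371, -0.601, 0.603, -0.372]
ft_force: [-0.5, -0.3, -0.7]
grip_width: 0.0553
```

```bash
python3 look.py 13 "[.5522,.0753,.15]"
```

```text
cam [ 0.494 -0.081  0.287] axis [-0.13  -0.267 -0.955]
t 17.33 pos [ 0.4583 -0.1552  0.1509] jaw az -26.6 down [ 0.003 -0.002 -1.   ] F [-0.5 -0.3 -0.7] w 0.0553
shift before turn [-2.482  0.008 -0.193]
turn [-0.001  -0.      0.0001] rows>= 0.02637502369161055
shift after turn [-2.482  0.009 -0.193]
```

View pics/w13.png

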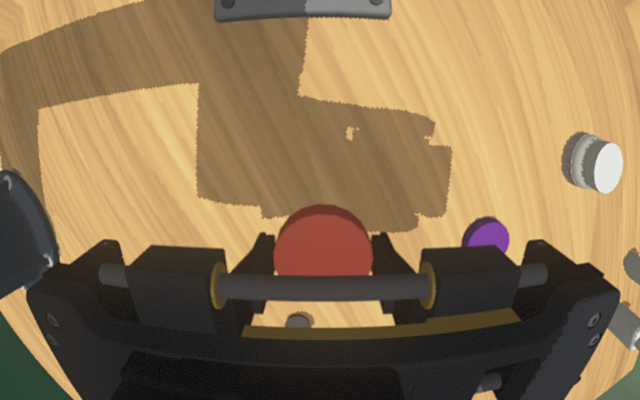

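>>> play_rows(series=[[0,-0.2,0,-0.015,0,0,0],[0,-0.38,0,-0.03,0,0,0],[0,-0.38,0,-0.03,0,0,0],[0,-0.38,0,-0.03,0,0,0],[0,-0.38,0,-0.03,0,0,0],[0,-0.38,0,-0.03,0,0,0],[0,-0.3,0,-0.028,0,0,0],[0,-0.082,0,0,0,0,0],[0,0,0.2,0,0,0,0],[0,0,0.2,0,0,0,0],[0,0,0,0,0,0,0],[0,0,0,0,0,0,0]])

```text
time: 18.38
position: [0.5498, 0.0752, 0.1075]
tool_rot: [-0.373, 0.603, -0.601, 0.37]
ft_force: [-0.4, -0.2, -1.5]
grip_width: 0.0555
```

>>> play_rows(series=[[0,0,0,0,0,0,0],[0,0,0,0,0,0,0]])

```text
time: 18.55
position: [0.5522, 0.075, 0.1101]
tool_rot: [0.371, -0.602, 0.602, -0.372]
ft_force: [0.7, 0.3, -0.6]
grip_width: 0.0557
```

```bash
python3 look.py 14 "[.5522,.0753,.096]"
```

```text
cam [0.588 0.149 0.246] axis [-0.132 -0.265 -0.955]
t 18.55 pos [0.5522 0.075  0.1101] jaw az -26.65 down [ 0.001 -0.    -1.   ] F [ 0.7  0.3 -0.6] w 0.0557
shift before turn [-0.003  0.141 -0.002]
turn [-0.0003 -0.0003 -0.0001] rows>= 0.011116414796199861
shift after turn [-0.003  0.141 -0.001]
```

View pics/w14.png

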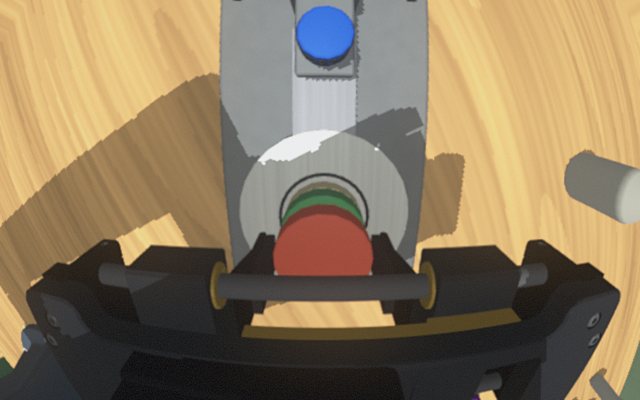

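>>> play_rows(series=[[0,-0.003,0.05,-0.002,0,0,0],[0,0,0.05,0,0,0,0],[0,0,0.02,0,0,0,0],[0,0,0,0,0,0,0],[0,0,0,0,0,0,0],[0,0,0,0,0,0,0]])

```text
time: 19.1
position: [0.5517, 0.076, 0.0974]
tool_rot: [-0.372, 0.602, -0.602, 0.372]
ft_force: [-0.7, -0.3, -0.5]
grip_width: 0.0555
```

>>> play_rows(series=[[0,0.004,0.01,0.006,0,0,0],[0,0,0,0,0,0,0],[0,0,0.008,0,0,0,0],[0,0,0,0,0,0,0],[0,0,0,0,0,0,0]])

```text
time: 19.52
position: [0.5522, 0.0753, 0.0959]
tool_rot: [0.371, -0.602, 0.602, -0.372]
ft_force: [-0.1, 0.5, 0.9]
grip_width: 0.0552
```

>>> play_rows(series=[[0,0,0.005,0,0,0,0],[0,0,0,0,0,0,0],[0,0,0,0,0,0,0]])

```text
time: 19.77
position: [0.5522, 0.0752, 0.0958]
tool_rot: [0.371, -0.601, 0.602, -0.372]
ft_force: [-2.1, -0.5, 5.1]
grip_width: 0.0555
```

>>> play_rows(series=[[1,0,0,0,0,0,0],[1,0,0,0,0,0,0],[1,0,0,0,0,0,0],[1,0,0,0,0,0,0],[1,0,0,0,0,0,0]])

```text
time: 20.18
position: [0.552, 0.0753, 0.0949]
tool_rot: [-0.372, 0.602, -0.602, 0.371]
ft_force: [0.1, -0.1, -0.7]
grip_width: 0.0805
```

>>> play_rows(series=[[1,0,-0.1,0,0,0,0],[1,0,-0.4,0,0,0,0],[1,0,-0.3,0,0,0,0],[1,0,-0.1,0,0,0,0],[1,0,0,0,0,0,0],[1,0,0,0,0,0,0]])

```text
time: 20.68
position: [0.552, 0.0753, 0.1856]
tool_rot: [0.371, -0.601, 0.602, -0.372]
ft_force: [0.1, -0.3, -0.7]
grip_width: 0.0868
```

```bash
python3 look.py 15 "[.604,.1785,.19]"; python3 -c "
from wfit import *
wfit('15',(322,205),.0835,.084,(0,125,75),(10,255,255),win=55,save='pics/c15.png')
wfit('15',(325,55),.086,.112,(105,120,30),(125,255,255),r=.013)
P=pickle.load(open('pics/w15.pkl','rb'))
"
```

```text
cam [0.588 0.149 0.322] axis [-0.132 -0.266 -0.955]
t 20.68 pos [0.552  0.0753 0.1856] jaw az -26.6 down [ 0.001 -0.    -1.   ] F [ 0.1 -0.3 -0.7] w 0.0868
shift before turn [-1.156 -0.043  0.003]
turn [-0.0003 -0.     -0.0001] rows>= 0.008183737982144395
shift after turn [-1.156 -0.044  0.003]
15 fit [0.5525 0.0772] A 3316.0 3532 c [322.9 204.6]
15 fit [0.6045 0.1781] A 1062.0 1242 c [324.7  57.9]
```

View pics/w15.png

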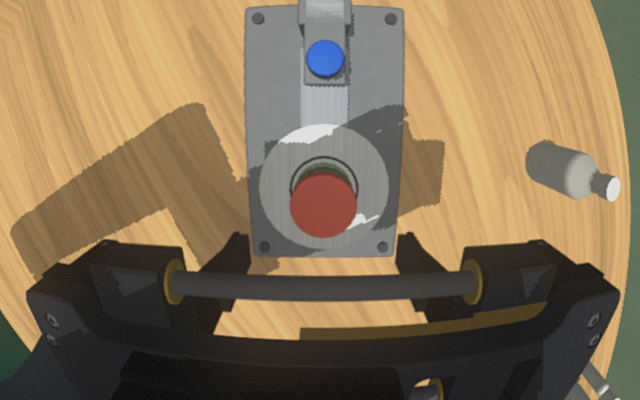

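View pics/c15.png

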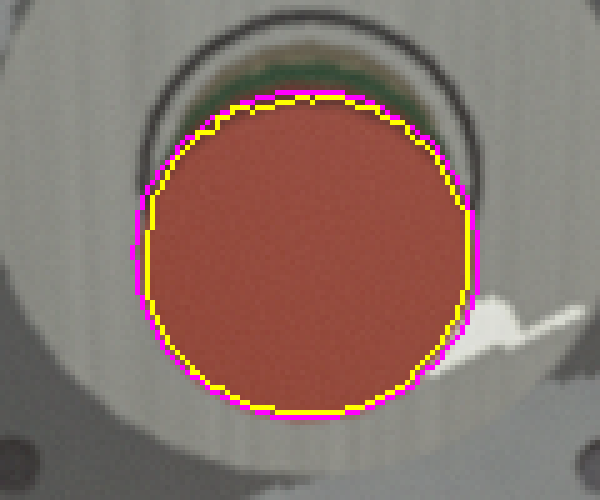

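>>> play_rows(series=[[1,-0.2,0,0,0,0,0],[1,-0.38,0,0,0,0,0],[1,-0.35,0,0,0,0,0],[1,-0.22,0,0,0,0,0],[1,0,0.2,0,0,0,0],[1,0,0.1,0,0,0,0],[1,0,0,0,0,0,0],[1,0,0,0,0,0,0],[1,0,0,0,0,0,0]])

```text
time: 21.48
position: [0.6031, 0.1773, 0.1546]
tool_rot: [-0.372, 0.602, -0.602, 0.371]
ft_force: [1.1, -0.2, 0.5]
grip_width: 0.0873
```

```bash
python3 look.py 16 "[.604,.1783,.104]"; python3 -c "
from wfit import *
wfit('16',(324,230),.086,.112,(105,100,20),(125,255,255),r=.013,win=80,save='pics/c16.png')
wfit('16',(324,230),.1115,.112,(105,100,110),(125,255,255),r=.013,win=80)
"
```

```text
cam [0.64  0.251 0.291] axis [-0.135 -0.266 -0.955]
t 21.48 pos [0.6031 0.1773 0.1546] jaw az -26.67 down [-0.002 -0.    -1.   ] F [ 1.1 -0.2  0.5] w 0.0873
shift before turn [-0.014  0.506  0.004]
turn [ 0.0004 -0.0004  0.0003] rows>= 0.016752813590885453
shift after turn [-0.013  0.506  0.004]
16 fit [0.6034 0.1765] A 1231.0 1672 c [324.7 232.5]
16 fit [0.6045 0.1787] A 1046.0 1218 c [324.9 235.1]
```

View pics/w16.png

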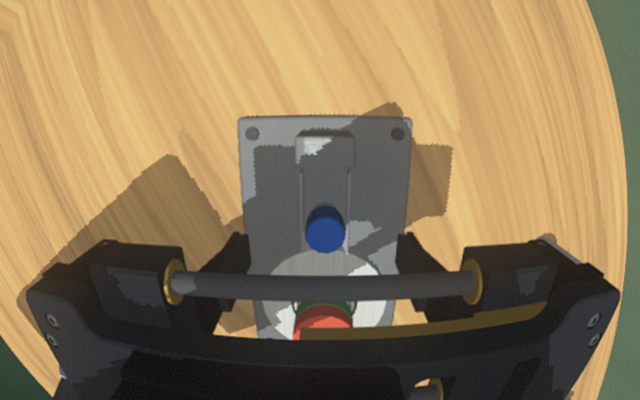

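View pics/c16.png

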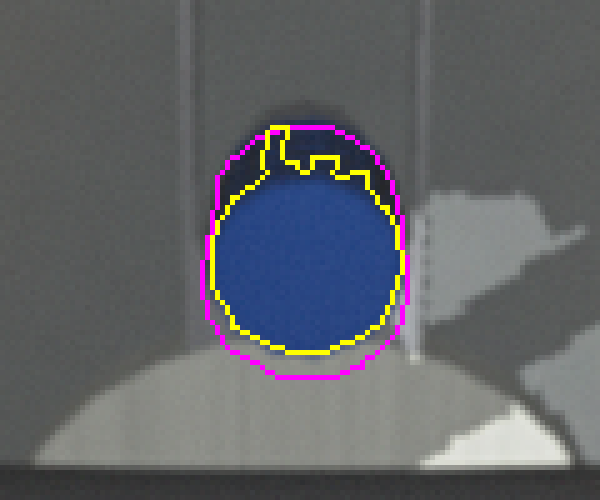

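>>> play_rows(series=[[1,-0.012,0.1,0.003,0,0,0],[1,0,0.2,0,0,0,0],[1,0,0.15,0,0,0,0],[1,0,0.05,0,0,0,0],[1,0,0,0,0,0,0],[1,0,0,0,0,0,0],[1,0,0,0,0,0,0]])

```text
time: 22.12
position: [0.6052, 0.179, 0.1061]
tool_rot: [0.371, -0.601, 0.602, -0.372]
ft_force: [0.3, 0.8, 0.5]
grip_width: 0.0871
```

```bash
python3 look.py 17 "[.604,.1782,.104]"
```

```text
cam [0.641 0.253 0.242] axis [-0.131 -0.265 -0.955]
t 22.12 pos [0.6052 0.179  0.1061] jaw az -26.62 down [ 0.002  0.    -1.   ] F [0.3 0.8 0.5] w 0.0871
shift before turn [ 0.013  0.021 -0.007]
turn [-0.0005 -0.0001 -0.0004] rows>= 0.016431135965657158
shift after turn [ 0.013  0.021 -0.007]
```

View pics/w17.png

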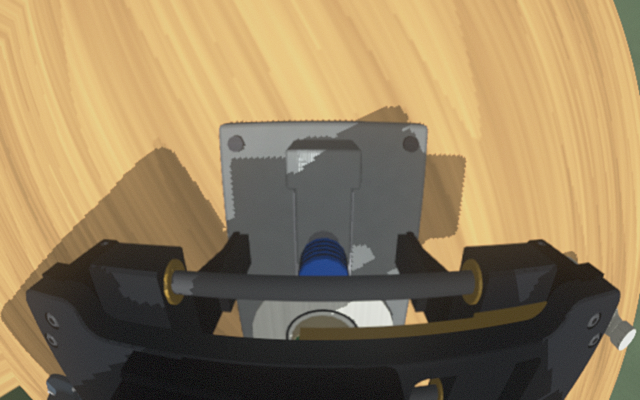

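>>> play_rows(series=[[1,0.01,0.015,-0.005,0,0,0],[1,0,0,0,0,0,0],[0,0,0,0,0,0,0],[0,0,0,0,0,0,0],[0,0,0,0,0,0,0],[0,0,0,0,0,0,0],[0,0,0,0,0,0,0],[0,0,0,0,0,0,0],[0,0,0,0,0,0,0],[0,0,0,0,0,0,0],[0,0,0,0,0,0,0]], grip_force=50)

```text
time: 23.08
position: [0.6035, 0.1784, 0.1036]
tool_rot: [-0.372, 0.602, -0.602, 0.372]
ft_force: [0.5, 0.8, 0.2]
grip_width: 0.0348
```

>>> play_rows(series=[[0,0,0,0,0,0,0],[0,0,0,0,0,0,0],[0,0,0,0,0,0,0],[0,0,0,0,0,0,0]])

```text
time: 23.42
position: [0.6048, 0.1778, 0.1037]
tool_rot: [0.371, -0.601, 0.602, -0.372]
ft_force: [4.1, -2.5, -3.6]
grip_width: 0.0247
```

```bash
python3 look.py 18 "[.604,.1782,.118]"
```

```text
cam [0.641 0.252 0.24 ] axis [-0.13  -0.266 -0.955]
t 23.42 pos [0.6048 0.1778 0.1037] jaw az -26.61 down [ 0.003 -0.001 -1.   ] F [ 4.1 -2.5 -3.6] w 0.0247
shift before turn [-0.    -0.143 -0.009]
turn [-0.0008 -0.0001 -0.0002] rows>= 0.02179521446755923
shift after turn [-0.    -0.143 -0.009]
```

View pics/w18.png

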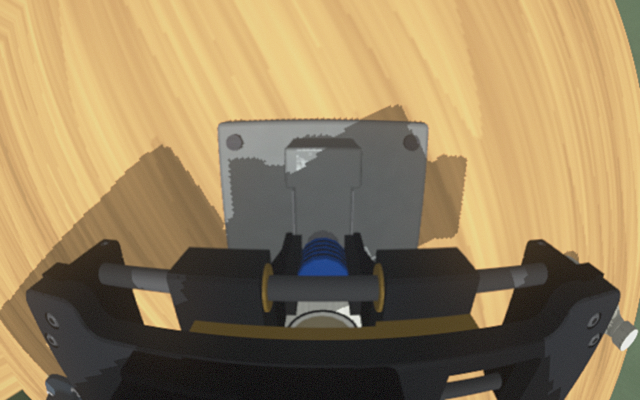

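>>> play_rows(series=[[0,0,-0.03,0.012,0,0,0],[0,0,-0.03,0,0,0,0],[0,0,-0.03,0,0,0,0],[0,0,0,0,0,0,0],[0,0,0,0,0,0,0]])

```text
time: 23.88
position: [0.6048, 0.1777, 0.1123]
tool_rot: [0.371, -0.601, 0.602, -0.372]
ft_force: [5.2, -1.8, -8.2]
grip_width: 0.025
```

>>> play_rows(series=[[0,0,-0.03,0,0,0,0],[0,0,-0.03,0,0,0,0],[0,0,0,0,0,0,0],[0,0,0,0,0,0,0]])

```text
time: 24.22
position: [0.6048, 0.1777, 0.1177]
tool_rot: [0.371, -0.602, 0.602, -0.372]
ft_force: [6.4, -2.1, -11.9]
grip_width: 0.0248
```

>>> play_rows(series=[[0,0,-0.02,0,0,0,0],[0,0,-0.01,0,0,0,0],[0,0,0,0,0,0,0],[0,0,0,0,0,0,0]])

```text
time: 24.55
position: [0.6048, 0.1777, 0.1179]
tool_rot: [-0.372, 0.602, -0.602, 0.371]
ft_force: [10.5, -1.0, -24.7]
grip_width: 0.0246
```

>>> play_rows(series=[[0,0,0,0,0,0,0],[0,0,0,0,0,0,0],[0,0,0,0,0,0,0],[0,0,0,0,0,0,0],[0,0,0,0,0,0,0],[0,0,0,0,0,0,0],[0,0,0,0,0,0,0],[0,0,0,0,0,0,0],[0,0,0,0,0,0,0],[0,0,0,0,0,0,0]], grip_force=60)

```text
time: 25.38
position: [0.6048, 0.1777, 0.1179]
tool_rot: [-0.372, 0.602, -0.602, 0.371]
ft_force: [9.5, -1.0, -24.7]
grip_width: 0.0245
```

```bash
python3 look.py 19 "[.604,.1782,.118]"
python3 - <<'E'
from rig import eyes; import cv2
for n in ("scene","top"):
    im=eyes.camera(n)[:,:,::-1]; cv2.imwrite(f"pics/{n}2.png",im)
    c=im[140:280,300:470] if n=="scene" else im[140:320,170:470]
    cv2.imwrite(f"pics/{n}2c.png",cv2.resize(c,None,fx=4 if n=="scene" else 2.6,fy=4 if n=="scene" else 2.6,interpolation=cv2.INTER_CUBIC))
E
```

```text
cam [0.641 0.252 0.254] axis [-0.134 -0.265 -0.955]
t 25.38 pos [0.6048 0.1777 0.1179] jaw az -26.62 down [-0.001 -0.    -1.   ] F [  9.5  -1.  -24.7] w 0.0245
shift before turn [-0.001 -0.001 -0.009]
turn [ 0.0002 -0.0001  0.0001] rows>= 0.005258990290377184
shift after turn [-0.001 -0.001 -0.009]
```

View pics/scene2c.png

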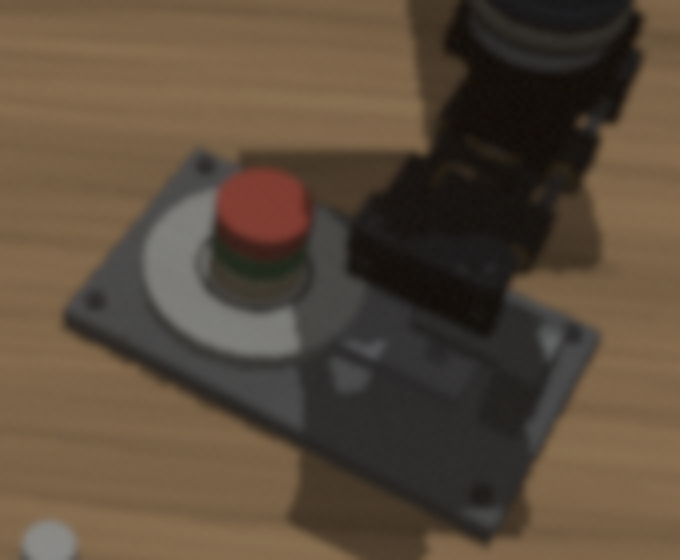

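View pics/top2.png

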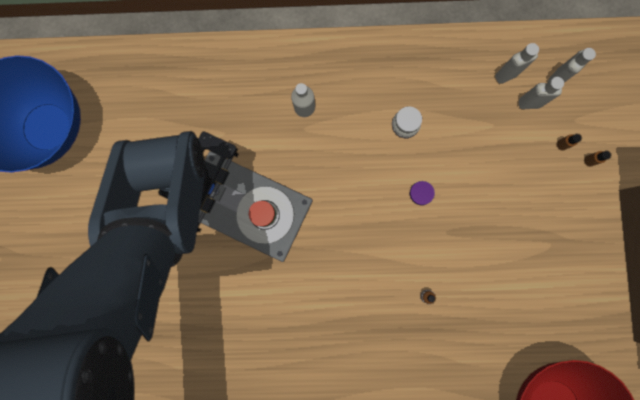

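View pics/w19.png

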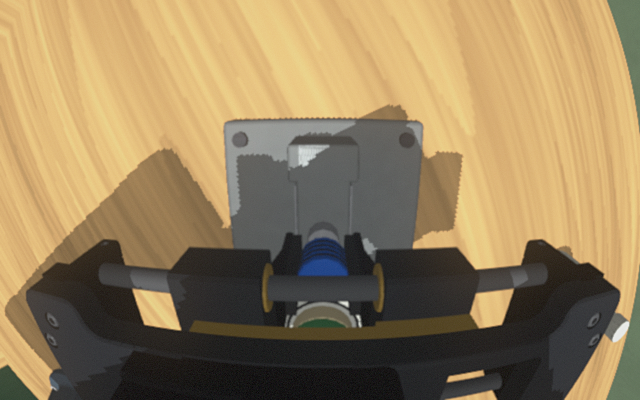

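View pics/scene2.png

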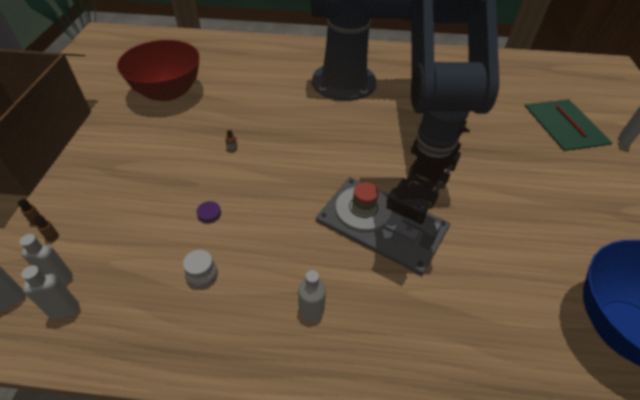

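Run:
```python
from h import *
import pickle
from rig import robot,eyes,ticket
im=cv2.cvtColor(cv2.imread("pics/scene2.png"),cv2.COLOR_BGR2RGB)
P=eyes.camera_params("top"); t=cv2.cvtColor(cv2.imread("pics/top2.png"),cv2.COLOR_BGR2RGB)
m=blob(t,(0,120,60),(9,255,220),near=(263,213),rad=12); x,A,B,c=fitcyl(P,m,.028,.0835,.084); print("coral top cam",x.round(4),A,round(B))
for n in "18","19":
    i=cv2.cvtColor(cv2.imread(f"pics/w{n}.png"),cv2.COLOR_BGR2RGB); b=blob(i,(105,100,20),(125,255,255),near=(323,260),rad=20)
    print(n,"knob rows",np.where(b)[0].min(),np.where(b)[0].max())
o=robot.get_obs(); print(o["time"],o["position"],o["ft_force"],o["grip_width"])
```

```text
coral top cam [0.5522 0.0729] 503.0 530
18 knob rows 238 276
19 knob rows 238 276
25.5333 [0.60474673 0.17770494 0.11789898] [  9.92062554  -0.9386389  -24.56149407] 0.024731532836162036
```

```bash
python3 -c "
from rig import ticket
print(ticket.hand_in())"
```

```text
the job is handed in; nothing more can be done
None
```

I built the stack (cream, then green, then coral) on the ring and handed the job in at about 25.5 s, with the gripper still holding the plunger up by its blue knob. I lowered each disc until it touched, then opened the jaws.

**Stack:** From the wrist camera, cream and green are centred within about 0.5 mm. I placed coral at the same arm position, but the overhead camera puts it about 2 mm off the plate centre. That is about the size of the calibration error, and I did not correct it. The last pictures show the stack upright.

**Plunger:** The gripper rose 14.2 mm and then stopped. A further 3 mm of commanded pull raised the force from 12 to 24.7 N but moved the gripper only 0.2 mm. The wrist view shows no knob slip in the jaws. Position and force stayed steady over the next 0.8 s, with the grip at 60 N. About 10 N of sideways force remained at the knob.

**Other objects:** The bottle, jar, vial and purple disc look unmoved in the last overhead and scene pictures; I did not measure them.

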